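# Stand the fallen reagent bottles back in their rack lanes

### The arm

A 6-joint arm with a two-finger parallel gripper is mounted at the origin on the work surface. World frame = base frame: x ahead of the robot, y to its left, z up, the work surface at z = 0. Lengths are in m, angles in degrees, forces in N, time in s.
With the tool pointing down it reaches from about 0.275 to 0.975 m from the base axis. Payload 8.4 kg.
Tool frame: the origin (TCP) lies at the very end of the fingers, on their centre line; the grasp point (between the pads) lies 19 mm behind it; z points along the fingers, y is the line along which they close (so a half turn about z gives the same grasp; the last joint's range is limited). The gripper opens to 92 mm and grips with 3 to 60 N. Pads are 20 mm wide; open, the fingers measure 128 mm over their backs; the gripper's body (75 mm by 189 mm) begins 69 mm behind the grasp point.
Start: joints at [-68.033, 20.225, 93.587, -0, 66.188, -0.138], TCP at [0.235, -0.579, 0.215] pointing down, gripper open.
Joint ranges: [-150.9, 150.9], [-52.94, 120.26], [3.33, 152.33], [-74.26, 254.26], [0, 154.13], [-172.89, 172.89]. Speed limits (degrees/s): [127.2, 127.2, 159.86, 180, 180, 180].

### API

Orientations are given as a 3x3 rotation matrix whose columns are the frame's x, y, z axes.
In Python, from station import readout, grab_frame, calibration, robot gives the robot as it stands.
- The arm moves only by the tool carry_out, never from a script. Its argument "plan" is a list of rows, each a list of 7 numbers: the opening, from -1 (shut) to 1 (fully open), then the shift along the tool's x, y, z in cm, then the turn, a rotation vector about the tool's x, y, z in degrees. A call has 1 to 12 rows; each row is the pose to reach, as a shift and turn from the pose commanded when the call began, along the tool's axes at that moment; what a row does not reach only later rows make up. A row lasts 1/12 s, in which the tool goes at most 41.7 mm and 7.16 degrees, less where a joint would pass 70% of its speed; a pose out of reach is approached as far as the arm can. A call with a gripper value outside its range is refused whole. The fingers move at their own pace and stop on an object; "newtons" is the grip in N (left out, the last holds). Time passes only in rows, so rows that repeat a pose let the fingers close. It gives the time, the measured TCP pose, the force, the opening and the grip force at its end, in the units of the state.
- readout.state(): the state, without advancing time (a new reading comes with each control period).
- grab_frame(name): name is "side" or "top"; returns the picture (480x640x3 uint8, red, green, blue); there is no depth.
- calibration(name): a dict with "vfov" (degrees; the focal length in pixels is half the picture's height over the tangent of half this angle, whatever the lens; pixels are square), "cx", "cy" (the principal point, pixels), "world_from_camera" (4x4, takes a point from camera to world coordinates). Camera axes: x right, y up, looking along -z (the intrinsics and any distortion apply to the point x, -y, -z); pixel columns grow to the right and rows downward; lengths in m; the calibration is good to about 2 mm. A picture is of the moment at which its call begins. calibration takes no time and is no camera call.
- robot.close_job(): hands the job in; it is judged then, once.
The state is a dict: "clock": time; "q": joint angles; "qvel": joint speeds; "joint_efforts": joint torques, N m; "position": TCP position; "tcp_rot": TCP orientation; "ft_force": force on the tool from outside, world axes, zero at the start; "torque": the same for the moment, N m; "grip_width": opening from 0.0 (shut) to 1.0 (fully open); "grip_force": force on a finger pad.
Only numpy, scipy, OpenCV 4.12 (cv2) and the standard library are available. Lean on these libraries where they do the work, as an engineer would, in place of code of your own. Each camera call takes 0.05 s, during which the arm holds its last target. There are 200 camera calls.

### The job

Some square reagent bottles have toppled on the bench. Swing the rack's restraint rail fully down, stand every fallen bottle upright on the rack in the free front place of the lane whose standing bottle has the same cap colour, and then swing the rail fully up again so that it holds them in. The bottles are thin-walled: never grip one with more than 30 N; keep the standing bottles and the other things on the bench where they are.

Things in the scene. Friction and masses are not known exactly. Their poses are not given: they have to be found in the camera images.
- rack: Grey reagent rack: ledge 180 mm deep (x, front to back) by 390 wide (y), its top 25 mm above the bench. Origin on the bench under its centre; front looks to -x. Four lanes along x at y = -142, -47, 47, 142 mm, parted by thin upright plates 30 mm high; end plates alike. A bottle stands at the back of each (x about 48); the free front places: x about -34. Back panel 81 mm high.
- rail (a joint): Restraint rail across the rack's front: 10 mm aluminium bar on two 70 mm arms, swinging about an axis along the rack's y at x = -83 mm, 45 mm above the bench. 0 = up (bar 115 mm above the bench), 1.57 = folded forward (-x) and down (bar 70 mm in front of the axis, 45 mm above the bench). Starts at 0 to 0.25; a stiff hinge (about 0.2 N m) keeps it where it is left.
- rail_grip (a point): Middle of the red round grip sleeve, 16 mm in diameter, 66 mm long along the rack's y, that carries the rail's bar on past the rack's -y end (y = -240 mm in the rack's frame). It moves with the rail; nothing stands under it.
- rail_pivot (a point): Point on the rail's swing axis at the same y as the grip sleeve, 70 mm from rail_grip; its axes turn with the rail.
- bottle_blue: Square white reagent bottle, blue cap, to be put away; starts lying (None: absent). All alike: flat-sided body 58 x 58 mm, 98 tall; round cap 34 mm across; 130 mm tall in all; 0.14 to 0.28 kg. Origin on its axis, 65 mm above its underside; z axis from base to cap, x and y square to the flat sides. Centre of mass 34 mm up. Lying, its origin is 29 mm above the bench.
- bottle_red: Square white reagent bottle, red cap, to be put away; starts lying (None: absent). All alike: flat-sided body 58 x 58 mm, 98 tall; round cap 34 mm across; 130 mm tall in all; 0.14 to 0.28 kg. Origin on its axis, 65 mm above its underside; z axis from base to cap, x and y square to the flat sides. Centre of mass 34 mm up. Lying, its origin is 29 mm above the bench.
- bottle_black: Square white reagent bottle, black cap, to be put away; starts lying (None: absent). All alike: flat-sided body 58 x 58 mm, 98 tall; round cap 34 mm across; 130 mm tall in all; 0.14 to 0.28 kg. Origin on its axis, 65 mm above its underside; z axis from base to cap, x and y square to the flat sides. Centre of mass 34 mm up. Lying, its origin is 29 mm above the bench.
- bottle_yellow: Square white reagent bottle, yellow cap, to be put away; starts lying (None: absent). All alike: flat-sided body 58 x 58 mm, 98 tall; round cap 34 mm across; 130 mm tall in all; 0.14 to 0.28 kg. Origin on its axis, 65 mm above its underside; z axis from base to cap, x and y square to the flat sides. Centre of mass 34 mm up. Lying, its origin is 29 mm above the bench.
- mate_blue: Bottle of the same shape and size with a blue cap that already stands in the back of one lane of the rack and shows whose lane it is; which lane varies. Origin on its axis 65 mm above its underside, z axis up, x axis roughly along the rack's x.
- mate_red: Bottle of the same shape and size with a red cap that already stands in the back of one lane of the rack and shows whose lane it is; which lane varies. Origin on its axis 65 mm above its underside, z axis up, x axis roughly along the rack's x.
- mate_black: Bottle of the same shape and size with a black cap that already stands in the back of one lane of the rack and shows whose lane it is; which lane varies. Origin on its axis 65 mm above its underside, z axis up, x axis roughly along the rack's x.
- mate_yellow: Bottle of the same shape and size with a yellow cap that already stands in the back of one lane of the rack and shows whose lane it is; which lane varies. Origin on its axis 65 mm above its underside, z axis up, x axis roughly along the rack's x.
- amber: A bystander: small amber jar with black lid, 44 mm across, 85 mm tall, on the bench before the robot. Origin at the centre of its underside.
- beaker: A bystander: glass beaker 68 mm across, 90 mm tall, beyond the fallen bottles. Origin at the centre of its underside.
- tipbox: A bystander: blue pipette tip box with clear lid, 85 x 120 mm, 70 mm tall, left of the robot, before the rack. Origin at the centre of its underside.
- vials: A bystander: white tray of sample vials, 90 x 120 mm, 65 mm tall, at the left. Origin at the centre of its underside.

How it is judged (in metres and radians):
On the way, in this order (a step that is already met when the one before it is completed fails the run):
1. the restraint rail is swung fully down (joint above 1.4) (value of joint rail above 1.4 rad), for 0.2 s.
2. every fallen bottle stands upright in the front place of its own colour's lane, with the rail still down (angle between each of bottle_blue, bottle_red, bottle_black, bottle_yellow's own z axis and vertical below 0.1 rad and z of bottle_blue in the frame of rack between 0.08 and 0.098 m and x of bottle_blue in the frame of rack between -0.06 and 0.02 m and horizontal distance between bottle_blue and mate_blue below 0.105 m and linear speed of each of bottle_blue, bottle_red, bottle_black, bottle_yellow below 0.03 m/s and z of bottle_red in the frame of rack between 0.08 and 0.098 m and x of bottle_red in the frame of rack between -0.06 and 0.02 m and horizontal distance between bottle_red and mate_red below 0.105 m and z of bottle_black in the frame of rack between 0.08 and 0.098 m and x of bottle_black in the frame of rack between -0.06 and 0.02 m and horizontal distance between bottle_black and mate_black below 0.105 m and z of bottle_yellow in the frame of rack between 0.08 and 0.098 m and x of bottle_yellow in the frame of rack between -0.06 and 0.02 m and horizontal distance between bottle_yellow and mate_yellow below 0.105 m and value of joint rail above 1.2 rad), for 0.2 s.
3. the rail is swung up again, in front of the bottles (value of joint rail below 0.12 rad), for 0.2 s.
At the end, for the whole second after the job is handed in: each fallen bottle stands upright (0.1 rad), at rest on the ledge, axis from 60 mm before to 20 mm behind its middle and within 105 mm of its like-capped fellow; the standing four are upright and within 40 mm of their starts; the rail is up (below 0.12 rad) (angle between each of bottle_blue, bottle_red, bottle_black, bottle_yellow, mate_blue, mate_red, mate_black, mate_yellow's own z axis and vertical below 0.1 rad and z of bottle_blue in the frame of rack between 0.08 and 0.098 m and x of bottle_blue in the frame of rack between -0.06 and 0.02 m and horizontal distance between bottle_blue and mate_blue below 0.105 m and linear speed of each of bottle_blue, bottle_red, bottle_black, bottle_yellow below 0.03 m/s and z of bottle_red in the frame of rack between 0.08 and 0.098 m and x of bottle_red in the frame of rack between -0.06 and 0.02 m and horizontal distance between bottle_red and mate_red below 0.105 m and z of bottle_black in the frame of rack between 0.08 and 0.098 m and x of bottle_black in the frame of rack between -0.06 and 0.02 m and horizontal distance between bottle_black and mate_black below 0.105 m and z of bottle_yellow in the frame of rack between 0.08 and 0.098 m and x of bottle_yellow in the frame of rack between -0.06 and 0.02 m and horizontal distance between bottle_yellow and mate_yellow below 0.105 m and distance of each of mate_blue, mate_red, mate_black, mate_yellow from where it was at the start of the episode below 0.04 m and value of joint rail below 0.12 rad); the robot touches nothing.
It fails at once if a fallen bottle is gripped or pressed too hard by the fingers (over 70 N from both fingers together) (contact force between the fingers and bottle_blue above 70 N or contact force between the fingers and bottle_red above 70 N or contact force between the fingers and bottle_black above 70 N or contact force between the fingers and bottle_yellow above 70 N).
It fails at once if a bottle that was already standing in the rack is knocked over (angle between any of mate_blue, mate_red, mate_black, mate_yellow's own z axis and vertical above 0.6 rad).
It fails at once if another thing on the bench is knocked over or shoved away (angle between any of amber, beaker, tipbox, vials's own z axis and vertical above 0.6 rad or distance of any of amber, beaker, tipbox, vials from where it was at the start of the episode above 0.06 m).
Of bottle_blue, bottle_red, bottle_black, bottle_yellow only 3 to 4 are there at a start; the rules pass over those that are not, and their reading is None.
At some moment in a run one of bottle_blue, bottle_red, bottle_black, bottle_yellow may be knocked a few centimetres aside while the robot is not near it.
Once in a run the grip may slacken for a moment while it holds something.
It also fails if it takes over 210 s, if anything falls off the work surface, if the arm or the gripper's body presses on something with over 40 N, if the wrist force passes 120 N, or if a joint passes its speed limit or range.

## Working session

There is one attempt and no reset: what is moved stays moved. The work goes in short steps, Python scripts to look and compute and a tool call to move; the robot and the scene stay as the last step left them, time stands still between calls to the robot, and variables do not carry over. Pictures are saved under pics/ and viewed, at most 14 in all, crops included, and the job is handed in when it is done.

Besides the shell and the picture viewer there is one more tool, called after "Emit:" by a JSON object that holds its "name" and its "arguments", one argument or row to a line. carry_out: Moves the arm, as the interface text tells. Its arguments: {"type":"object","properties":{"plan":{"type":"array"},"newtons":{"type":"number"}},"required":["plan"]}

```bash
ls; mkdir -p pics
python3 - <<'E'
from station import readout, grab_frame, calibration, robot
import cv2
for n in("side","top"):
    f=grab_frame(n); cv2.imwrite(f"pics/{n}0.png",f[...,::-1]); c=calibration(n); print(n,c)
s=readout.state(); print(s)
E
```

```text
pics
side {'vfov': 53.443579352501665, 'cx': 315.9300858951129, 'cy': 241.7905711645963, 'world_from_camera': array([[ 0.99990855,  0.00789576, -0.01097941,  0.49446118],
       [-0.01320675,  0.74484933, -0.66710198, -0.69966454],
       [ 0.00291073,  0.66718598,  0.7448855 ,  0.94297755],
       [ 0.        ,  0.        ,  0.        ,  1.        ]])}
top {'vfov': 45.05219615467904, 'cx': 322.3736625585351, 'cy': 231.58937982968777, 'world_from_camera': array([[ 0.01836545,  0.99019378, -0.1384882 ,  0.30891624],
       [-0.99981342,  0.01901751,  0.00338655,  0.03874725],
       [ 0.00598704,  0.13840017,  0.99035829,  1.487338  ],
       [ 0.        ,  0.        ,  0.        ,  1.        ]])}
{'clock': 0.1, 'q': array([-6.80318049e+01,  2.02584417e+01,  9.36234245e+01,  1.01290031e-03,
        6.61885309e+01, -1.37686037e-01]), 'qvel': array([ 0.04379596, -0.25427558, -0.10590864, -0.07223865,  0.01027504,
        0.02290713]), 'joint_efforts': array([ 9.93905232e-04, -5.94907737e+01, -3.34930837e+01,  7.00523215e-02,
        1.85319828e-02, -2.50782034e-05]), 'position': array([ 0.23503977, -0.57864961,  0.21394999]), 'tcp_rot': array([[ 9.26492703e-01,  3.76312469e-01, -4.44633194e-04],
       [ 3.76312731e-01, -9.26491995e-01,  1.14550142e-03],
       [ 1.91173723e-05, -1.22861983e-03, -9.99999245e-01]]), 'ft_force': array([0.41771171, 0.04277267, 0.01329046]), 'torque': array([-0.04222978,  0.00902077, -0.05857583]), 'grip_force': 0.0, 'grip_width': 1.0012143558235334}
```

View pics/side0.png

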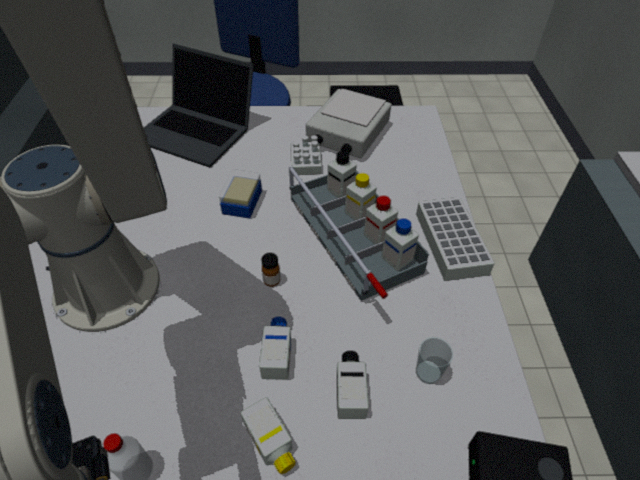

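View pics/top0.png

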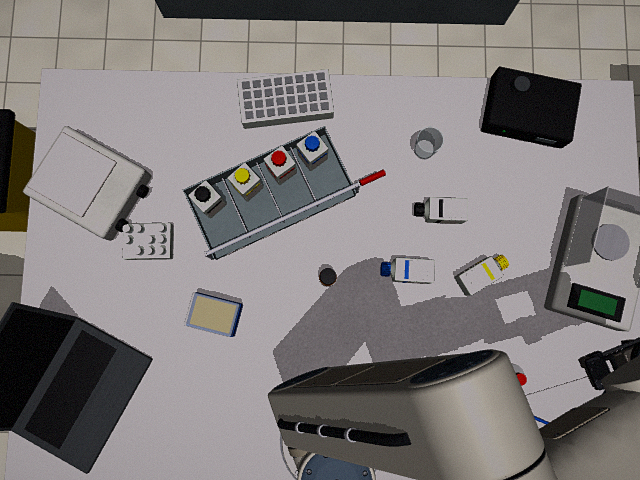

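```bash
cat > h.py <<'E'
import numpy as np, cv2
from station import readout, grab_frame, calibration, robot
C={n:calibration(n) for n in("side","top")}
def ray(n,u,v):
    c=C[n]; f=240/np.tan(np.radians(c["vfov"]/2)); T=c["world_from_camera"]
    d=T[:3,:3]@np.array([(u-c["cx"])/f,-(v-c["cy"])/f,-1]); return T[:3,3],d
def atz(n,u,v,z):
    o,d=ray(n,u,v); return o+d*(z-o[2])/d[2]
def tri(a,b):  # a=(u,v) side, b=(u,v) top -> point, gap
    (o1,d1),(o2,d2)=ray("side",*a),ray("top",*b)
    t=np.linalg.lstsq(np.c_[d1,-d2],o2-o1,rcond=None)[0]
    p,q=o1+d1*t[0],o2+d2*t[1]; return (p+q)/2,np.linalg.norm(p-q)
def proj(n,p):
    c=C[n]; f=240/np.tan(np.radians(c["vfov"]/2)); T=c["world_from_camera"]
    q=T[:3,:3].T@(np.asarray(p)-T[:3,3]); return c["cx"]-f*q[0]/q[2], c["cy"]+f*q[1]/q[2]
def crop(im,x0,y0,x1,y1,s,out):
    c=cv2.resize(im[y0:y1,x0:x1],None,fx=s,fy=s,interpolation=cv2.INTER_CUBIC)
    for k in range(x0-x0%20+20,x1,20):
        X=int((k-x0)*s); cv2.line(c,(X,0),(X,6),(0,255,0),1); cv2.putText(c,str(k),(X-9,16),0,.35,(0,255,0),1)
    for k in range(y0-y0%20+20,y1,20):
        Y=int((k-y0)*s); cv2.line(c,(0,Y),(6,Y),(0,255,0),1); cv2.putText(c,str(k),(8,Y+4),0,.35,(0,255,0),1)
    cv2.imwrite(out,c)
E
python3 - <<'E'
from h import *
t=cv2.imread("pics/top0.png"); s=cv2.imread("pics/side0.png")
crop(t,180,120,390,270,3.8,"pics/c1.png")
crop(t,370,185,520,300,5,"pics/c2.png")
crop(s,235,130,435,310,3.3,"pics/c3.png")
crop(s,235,310,455,475,3.6,"pics/c4.png")
E
```

```text
(no output)
```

View pics/c1.png

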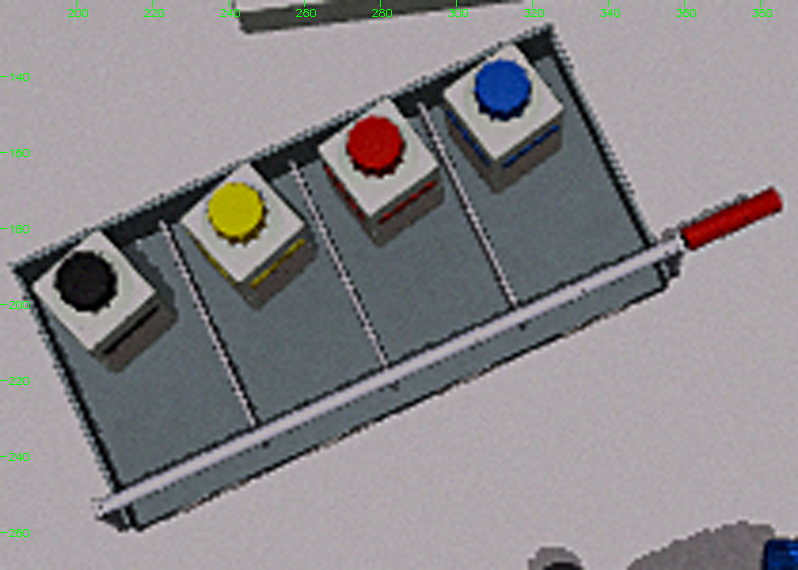

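View pics/c2.png

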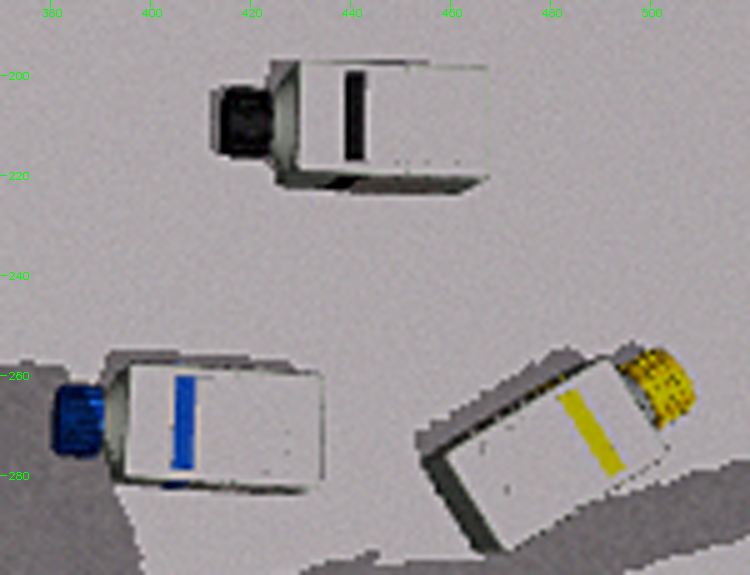

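View pics/c3.png

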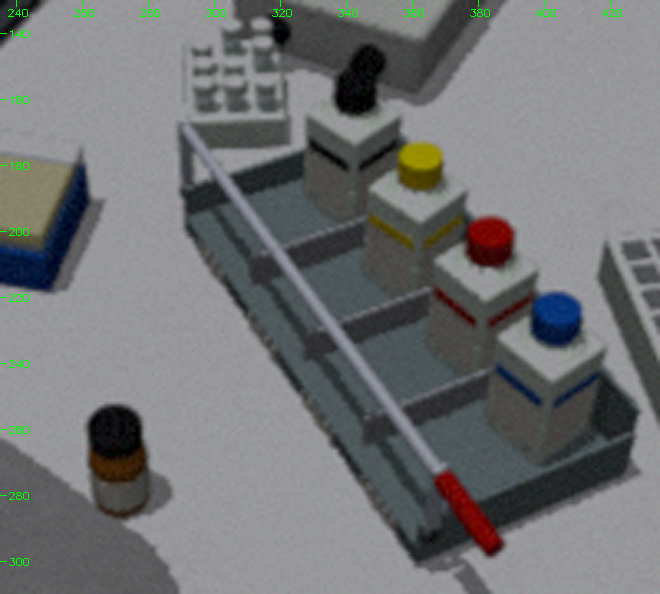

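View pics/c4.png

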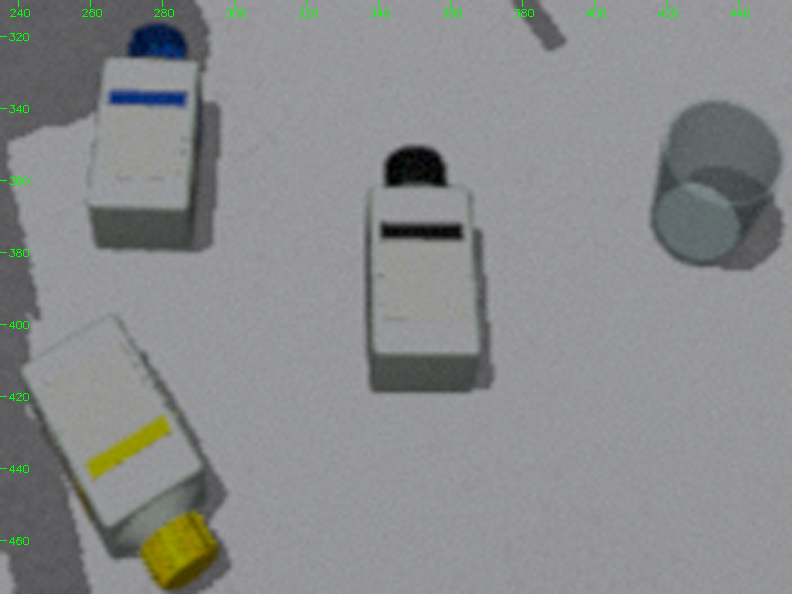

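The pictures show the mates in lane order black, yellow, red and blue, with blue at the −y end nearest the rail grip. Black, blue and yellow bottles are lying on the bench. Something with a red cap is partly hidden by the arm.

Run:
```python
from h import *
np.set_printoptions(precision=4,suppress=True)
P=dict(m_black=((343.2,154.2),(202.6,193.4)),m_yellow=((362.3,177.9),(242.1,175.3)),m_red=((383.5,200.3),(278.7,157.9)),m_blue=((403.5,223),(312.1,142.9)),
grip0=((369.8,274.5),(361,182.9)),grip1=((384.4,295.5),(384.7,172.4)),redthing=((113,440),(520,379)))
for k,v in P.items(): print(k,*tri(*v))
for n,u,v,z in[("top",214.7,258.9,.025),("top",355,195.8,.025),("top",183.9,189.7,.081),("top",324.5,127.4,.081),("side",362.3,300.6,0),("side",291.7,198.2,0)]: print(n,atz(n,u,v,z))
B=dict(black=[((338.6,407.8),(467.6,220.4)),((368.1,408.1),(467.6,198.2)),((364.7,361.9),(429.6,197.4)),((337.8,361.9),(430,218.6))],
blue=[((260,367.5),(434.4,281.2)),((286.9,367.8),(434.4,259.8)),((289.7,327.2),(396,258)),((265,326.7),(395.2,280.6))],
yellow=[((241.1,412.8),(471,295.4)),((266.4,397.5),(458.6,276.8)),((291.7,439.7),(491.4,256.6)),((266.1,455),(503.8,274.6))])
for k,v in B.items():
    p=np.array([tri(*x)[0] for x in v]); print(k); print(p)
    a=p[2]+p[3]-p[0]-p[1]; print("mid",p.mean(0),"axis deg",np.degrees(np.arctan2(a[1],a[0])),"len",np.linalg.norm(a)/2)
    a/=np.linalg.norm(a); print("origin",p.mean(0)+a*.016)
```

```text
m_black [0.5814 0.3166 0.1555] 0.0024872838427765706
m_yellow [0.6266 0.2263 0.1506] 0.00017486540405697393
m_red [0.6705 0.141  0.1524] 0.0011476856589460976
m_blue [0.7081 0.0625 0.1543] 0.0009035690897003341
grip0 [ 0.6225 -0.0572  0.1164] 0.002060203590584793
grip1 [ 0.6488 -0.1144  0.1177] 0.0008772879838466817
redthing [ 0.1692 -0.4182  0.1486] 0.0018474979307017724
top [0.4384 0.3051 0.025 ]
top [ 0.608  -0.0485  0.025 ]
top [0.6037 0.3786 0.081 ]
top [0.7705 0.0335 0.081 ]
side [ 0.6168 -0.0452  0.    ]
side [0.4405 0.3148 0.    ]
black
[[ 0.5448 -0.3299  0.0554]
 [ 0.6013 -0.331   0.0551]
 [ 0.602  -0.2349  0.0555]
 [ 0.5473 -0.2352  0.0573]]
mid [ 0.5739 -0.2827  0.0558] axis deg 89.03477483683753 len 0.09544879225946998
origin [ 0.5741 -0.2667  0.056 ]
blue
[[ 0.3904 -0.2451  0.0565]
 [ 0.4441 -0.2458  0.055 ]
 [ 0.4471 -0.1503  0.054 ]
 [ 0.3924 -0.1482  0.0531]]
mid [ 0.4185 -0.1974  0.0546] axis deg 88.48188221649536 len 0.09623196141353879
origin [ 0.4189 -0.1814  0.0543]
yellow
[[ 0.3586 -0.336   0.0515]
 [ 0.4045 -0.3061  0.0507]
 [ 0.4558 -0.388   0.0538]
 [ 0.4111 -0.416   0.0593]]
mid [ 0.4075 -0.3615  0.0538] axis deg -57.347512717473116 len 0.0962843219716614
origin [ 0.4161 -0.375   0.0548]
```

```bash
cat >> h.py <<'E'
np.set_printoptions(precision=4,suppress=True)
from scipy.spatial.transform import Rotation as Ro
YAW=np.radians(25.8); CEN=np.array([.605,.167,0])
EX=np.array([np.cos(YAW),np.sin(YAW),0]); EY=np.array([-EX[1],EX[0],0]); Z=np.array([0,0,1.])
def rk(x,y,z): return CEN+x*EX+y*EY+z*Z
def tool(head,down,flip=False):  # tool z heading deg, below horizontal deg; y horizontal
    h,d=np.radians([head,down]); z=np.array([np.cos(h)*np.cos(d),np.sin(h)*np.cos(d),-np.sin(d)])
    y=np.array([-np.sin(h),np.cos(h),0])*(-1 if flip else 1); return np.c_[np.cross(y,z),y,z]
def go(p,R,grasp=False,frm=None):  # shift cm & turn deg from frm (pos,R) or present pose
    s=readout.state(); P0,R0=(s["position"],s["tcp_rot"]) if frm is None else frm
    if grasp: p=p+R[:,2]*.019
    print("d",np.round(R0.T@(p-P0)*100,1),"r",np.round(Ro.from_matrix(R0.T@R).as_rotvec(degrees=True),1)); return p,R
def log():
    s=readout.state(); f=open("log.txt","a"); f.write(repr([s["q"].tolist(),s["position"].tolist(),s["tcp_rot"].tolist()])+"\n")
E
python3 - <<'E'
from h import *
log()
R=np.c_[EY,EX,-Z]
a=go(rk(-.083,-.24,.2),R,frm=(np.array([.235,-.579,.215]),readout.state()["tcp_rot"]))
E
```

```text
d [ 55.6 -30.7   1.5] r [ -0.1  -0.1 -93.7]
```

Emit:
{"name": "carry_out", "arguments": {
  "plan": [
    [1,55.6,-30.7,1.5,0,0,-93.7],
    [1,55.6,-30.7,1.5,0,0,-93.7],
    [1,55.6,-30.7,1.5,0,0,-93.7],
    [1,55.6,-30.7,1.5,0,0,-93.7],
    [1,55.6,-30.7,1.5,0,0,-93.7],
    [1,55.6,-30.7,1.5,0,0,-93.7],
    [1,55.6,-30.7,1.5,0,0,-93.7],
    [1,55.6,-30.7,1.5,0,0,-93.7],
    [1,55.6,-30.7,1.5,0,0,-93.7],
    [1,55.6,-30.7,1.5,0,0,-93.7],
    [1,55.6,-30.7,1.5,0,0,-93.7],
    [1,55.6,-30.7,1.5,0,0,-93.7]
  ]
}}

```text
clock: 1.1
position: [0.5504, -0.1886, 0.2026]
tcp_rot: [[-0.316, 0.949, -0.0], [0.949, 0.316, 0.0], [0.0, -0.0, -1.0]]
ft_force: [-0.4, -1.4, 0.4]
grip_width: 0.996
grip_force: 0.0
```

Run:
```python
from h import *
log(); print(readout.state()["q"],readout.state()["clock"])
R=np.c_[EY,EX,-Z]
a=go(rk(-.083,-.24,.2),R)
go(rk(-.083,-.24,.115),R,True)
```

```text
[-19.058   17.1077  99.6821  -0.0038  63.2335 -37.4631] 1.1
d [ 7.1 11.3  0.3] r [-0.  -0.  -7.4]
d [ 7.1 11.3 10.7] r [-0.  -0.  -7.4]
```

Emit:
{"name": "carry_out", "arguments": {
  "plan": [
    [0.2,7.1,11.3,0.3,0,0,-7.4],
    [0.2,7.1,11.3,0.3,0,0,-7.4],
    [0.2,7.1,11.3,0.3,0,0,-7.4],
    [0.2,7.1,11.3,0.3,0,0,-7.4],
    [0.2,7.1,11.3,0.3,0,0,-7.4],
    [0.2,7.1,11.3,0.3,0,0,-7.4]
  ]
}}

```text
clock: 1.6
position: [0.6344, -0.088, 0.1991]
tcp_rot: [[-0.431, 0.902, -0.002], [0.902, 0.431, -0.0], [0.0, -0.002, -1.0]]
ft_force: [0.7, -1.0, -0.7]
grip_width: 0.606
grip_force: 0.0
```

Run:
```python
from h import *
log(); R=np.c_[EY,EX,-Z]
print(readout.state()["position"]); go(rk(-.083,-.24,.115),R,True)
t=grab_frame("top")[...,::-1]; s=grab_frame("side")[...,::-1]
cv2.imwrite("pics/t1.png",t); cv2.imwrite("pics/s1.png",s)
crop(t,330,200,640,480,1.7,"pics/a.png"); crop(s,0,300,300,480,1.7,"pics/b.png")
a,b=cv2.imread("pics/a.png"),cv2.imread("pics/b.png"); w=max(a.shape[1],b.shape[1])
f=lambda m:cv2.copyMakeBorder(m,0,0,0,w-m.shape[1],cv2.BORDER_CONSTANT)
m=np.vstack([f(a),f(b)]); cv2.imwrite("pics/c5.png",cv2.resize(m,None,fx=.75,fy=.75))
```

```text
[ 0.6344 -0.088   0.1991]
d [ 0.2  0.2 10.3] r [-0.1 -0.  -0.3]
```

View pics/c5.png

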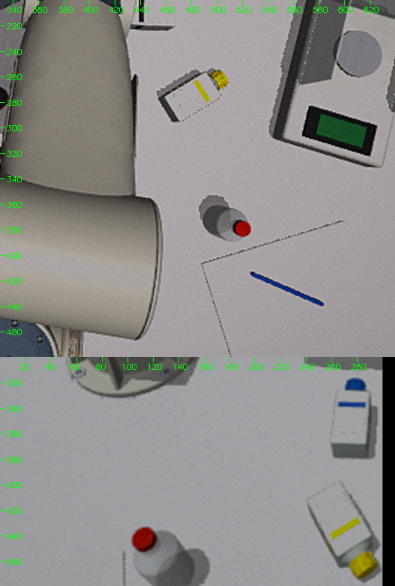

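Besides the black, blue and yellow bottles there is only a round red-capped squeeze bottle, which stands and isn't part of the task. So the red bottle is absent. Next I grip the rail sleeve.

Emit:
{"name": "carry_out", "arguments": {
  "plan": [
    [0.2,0.2,0.2,4,0,0,0],
    [0.2,0.2,0.2,8,0,0,0],
    [0.2,0.2,0.2,10.3,0,0,0],
    [0.2,0.2,0.2,10.3,0,0,0],
    [-1,0.2,0.2,10.3,0,0,0],
    [-1,0.2,0.2,10.3,0,0,0],
    [-1,0.2,0.2,10.3,0,0,0],
    [-1,0.2,0.2,10.3,0,0,0],
    [-1,0.2,0.2,10.3,0,0,0],
    [-1,0.2,0.2,10.3,0,0,0],
    [-1,0.2,0.2,10.3,0,0,0]
  ],
  "newtons": 12
}}

```text
clock: 2.62
position: [0.6369, -0.0854, 0.0978]
tcp_rot: [[-0.43, 0.903, 0.002], [0.903, 0.43, -0.0], [-0.001, 0.002, -1.0]]
ft_force: [0.4, 0.8, 5.1]
grip_width: 0.17
grip_force: 12.0
```

Emit:
{"name": "carry_out", "arguments": {
  "plan": [
    [-1,0,-1.2,0.1,0,0,0],
    [-1,0,-2.4,0.4,0,0,0],
    [-1,0,-3.5,0.95,0,0,0],
    [-1,0,-4.5,1.6,0,0,0],
    [-1,0,-5.3,2.45,0,0,0],
    [-1,0,-6.1,3.5,0,0,0],
    [-1,0,-6.6,4.6,0,0,0],
    [-1,0,-6.9,5.8,0,0,0],
    [-1,0,-7,6.6,0,0,0],
    [-1,0,-7,7.1,0,0,0],
    [-1,0,-7,7.1,0,0,0],
    [-1,0,-7,7.1,0,0,0]
  ]
}}

```text
clock: 3.62
position: [0.5753, -0.1156, 0.026]
tcp_rot: [[-0.429, 0.903, 0.005], [0.903, 0.429, -0.0], [-0.002, 0.004, -1.0]]
ft_force: [9.7, 3.2, 2.8]
grip_width: 0.167
grip_force: 12.0
```

Emit:
{"name": "carry_out", "arguments": {
  "plan": [
    [0,0,0,0,0,0,0],
    [0,0,0,0,0,0,0],
    [0,0,0,0,0,0,0],
    [0,0,0,-4,0,0,0],
    [0.5,0,0,-8,0,0,0],
    [0.5,0,0,-12,0,0,0],
    [0.5,0,0,-16,0,0,0],
    [0.5,0,0,-18,0,0,0],
    [0.5,0,0,-18,0,0,0]
  ]
}}

```text
clock: 4.37
position: [0.5745, -0.1161, 0.2103]
tcp_rot: [[-0.43, 0.903, 0.006], [0.903, 0.43, -0.001], [-0.004, 0.005, -1.0]]
ft_force: [0.5, -0.7, -0.5]
grip_width: 0.745
grip_force: 0.0
```

Run:
```python
from h import *
log(); s=readout.state(); print(s["clock"],s["q"],s["position"])
t=grab_frame("top")[...,::-1]; cv2.imwrite("pics/t2.png",t); t2=grab_frame("side")[...,::-1]
cv2.imwrite("pics/s2.png",t2); crop(t2,235,130,435,310,3,"pics/c6.png")
# fit kinematics
from scipy.optimize import least_squares
L=[eval(l) for l in open("log.txt")]
def fk(q,k):
    h,a,l2,a3,l3,d6=k; r=np.radians(q); Rz=lambda t:Ro.from_euler("z",t); Ry=lambda t:Ro.from_euler("y",t)
    A=Rz(r[0]); B=A*Ry(r[1]); F=B*Ry(r[2]); W=F*Rz(r[3])*Ry(r[4])*Rz(r[5]+np.pi/2)
    return A.apply([a,0,h])+B.apply([0,0,l2])+F.apply([a3,0,l3])+W.apply([0,0,d6]),W.as_matrix()
res=lambda k:np.concatenate([fk(q,k)[0]-np.array(p) for q,p,R in L]+[.03*(k-[.4,0,.45,0,.4,.3])])
o=least_squares(res,[.4,0,.45,0,.4,.3]); print(o.x); print([np.abs(fk(q,o.x)[0]-np.array(p)).max() for q,p,R in L],[np.abs(fk(q,o.x)[1]-np.array(R)).max() for q,p,R in L])
```

```text
4.3667 [-11.5623  16.8392  98.9942  -0.0152  63.8262 -36.9931] [ 0.5745 -0.1161  0.2103]
[0.3327 0.0292 0.5411 0.0805 0.4822 0.3579]
[np.float64(0.0014368344793307675), np.float64(0.0015926626938962407), np.float64(0.001522973563036767), np.float64(0.0016469900849893498)] [np.float64(3.3306690738754696e-16), np.float64(2.96041403197167e-16), np.float64(2.1206994493816467e-16), np.float64(4.440892098500626e-16)]
```

View pics/c6.png

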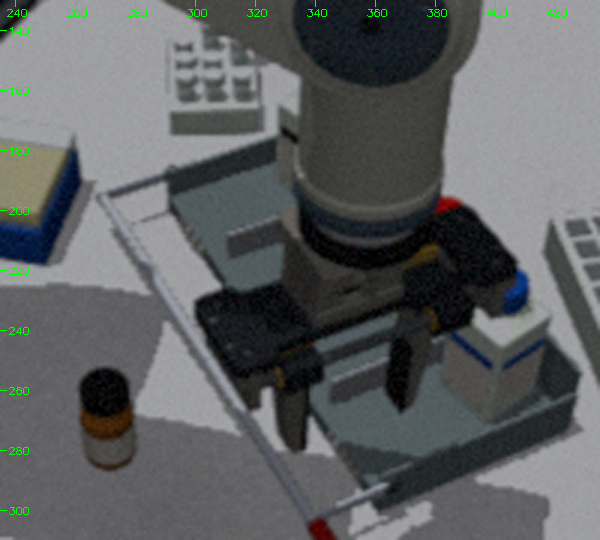

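```bash
cat >> h.py <<'E'
from scipy.optimize import least_squares
K=[0.3327,0.0292,0.5411,0.0805,0.4822,0.3579]
LO=np.array([-150.9,-52.94,3.33,-74.26,0,-172.89]); HI=np.array([150.9,120.26,152.33,254.26,154.13,172.89])
def fk(q,k=K):
    h,a,l2,a3,l3,d6=k; r=np.radians(q); Rz=lambda t:Ro.from_euler("z",t); Ry=lambda t:Ro.from_euler("y",t)
    A=Rz(r[0]); B=A*Ry(r[1]); F=B*Ry(r[2]); W=F*Rz(r[3])*Ry(r[4])*Rz(r[5]+np.pi/2)
    return A.apply([a,0,h])+B.apply([0,0,l2])+F.apply([a3,0,l3])+W.apply([0,0,d6]),W.as_matrix()
def ik(p,R,q0):
    f=lambda q:np.r_[(fk(q)[0]-p)*3,(fk(q)[1]-R).ravel()]
    o=least_squares(f,np.clip(q0,LO+.5,HI-.5),bounds=(LO,HI),x_scale=50); return o.x,o.cost
B={"black":([.5741,-.2667],89.0,.142),"blue":([.4189,-.1814],88.5,-.142),"yellow":([.4161,-.375],-57.35,.047)}
def gp(p,R): return p+R[:,2]*.019
def places(n,al,xp=-.036,h=.068):
    (x,y),c,l=B[n]; u=np.array([np.cos(np.radians(c)),np.sin(np.radians(c)),0])
    return np.array([x,y,.029])+u*(h-.065),c,rk(xp,l,.025+h)
E
python3 - <<'E'
from h import *
for al in(20,30,40):
  for n in B:
    g,c,t=places(n,al)
    for fl in(0,1):
        T=lambda h,d:tool(h,d,fl); q=readout.state()["q"]; print(al,n,fl)
        W=[(g+.12*Z,T(c,90)),(g,T(c,90+al)),(g+.2*Z,T(c,90)),(g*.5+t*.5+.2*Z,T(c if n!="yellow" else 10,60)),(t+.2*Z-.1*EX,T(50,al)),(t-.12*EX+.1*Z,T(25.8,al)),(t,T(25.8,al))]
        for p,R in W:
            q,e=ik(gp(p,R),R,q); print("  ",q.round(0).astype(int),"" if e<1e-5 else "BAD %.4f"%e)
E
```

```text
20 black 0
   [ -13   25  104  -16   49 -173] BAD 0.0860
   [ -14   36  104  -32   39 -169] 
   [ -12   19  100  -15   59 -173] BAD 0.1032
   [   0   10  101   18   70 -173] BAD 0.1370
   [  18  -30  144   71   24 -173] BAD 0.0722
   [  28  -32  152   84    0 -173] BAD 0.1025
   [  28    2  131   83    0 -172] BAD 0.2686
20 black 1
   [-25  26  96   0  57 -24] 
   [-14  36 104 -32  39  11] 
   [-25  21  93   0  66 -24] 
   [-17  16 102  30  73 -28] 
   [ -2   3 149 115  55 -63] 
   [ 40  35 152 195  77 -88] BAD 0.0115
   [ 32  53 141 186  84 -88] 
20 blue 0
   [ -10   12  123  -14   44 -173] BAD 0.0488
   [  -8   27  125  -41   31 -151] 
   [  -8    4  118  -12   57 -173] BAD 0.0615
   [  -5    9  101   15   71 -173] BAD 0.2069
   [ -20   -6  117   57   57 -173] BAD 0.2315
   [ -11  -15  137   66   25 -173] BAD 0.2084
   [  -3   13  119   68   18 -173] BAD 0.3063
20 blue 1
   [-23  12 119   0  50 -22] 
   [ -8  27 125 -41  31  29] 
   [-23   5 114   0  61 -22] 
   [-25  17 101  28  77 -34] 
   [-38  19 124  79  73 -51] 
   [-35  31 141 116  66 -83] 
   [-18  48 130 135  69 -89] 
20 y
[... 2996 characters left out ...]
3  12 119   0  50 -22] 
   [  5  36 125 -63  46  63] 
   [-23   5 114   0  61 -22] 
   [-25  17 101  28  77 -34] 
   [-30   8 120  60  60 -26] 
   [-26  12 136  96  37 -47] 
   [-13  32 127 125  36 -68] 
40 yellow 0
   [-42  21 105   0  54 -75] 
   [-46  53  78   7  89 -82] 
   [-42  15 102   0  63 -75] 
   [ -21   -7  127   26   36 -139] 
   [  -1  -13  131   53   41 -173] BAD 0.0152
   [  13  -11  144   74    8 -173] BAD 0.0161
   [  18   14  128   78    3 -173] BAD 0.0669
40 yellow 1
   [-42  21 105   0  54 105] 
   [-46  53  78   7  89  98] 
   [-42  15 102   0  63 105] 
   [-21  -7 127  26  36  41] 
   [ -9  -7 134  68  45 -17] 
   [  8   3 149 145  24 -69] 
   [ 14  30 137 166  38 -86]
```

Run:
```python
from h import *
print("beaker",tri((432,371),(425,145)),atz("side",426,371,0))
s=readout.state(); q=s["q"]; al=35
for n in("black",):
    g,c,t=places(n,al); T=lambda h,d:tool(h,d,1); print(g,t)
    W=[(g+.14*Z,T(c,90)),(g+.09*Z,T(c,90+al)),(g,T(c,90+al)),(g+.16*Z,T(c,90)),(g*.4+t*.6+.16*Z-.03*EX,T(c,60)),(t+.16*Z-.05*EX,T(50,al)),(t+.07*Z-.05*EX,T(25.8,al)),(t+.03*Z,T(25.8,al)),(t,T(25.8,al))]
    fr=None
    for p,R in W:
        q,e=ik(gp(p,R),R,q); print("  ",q.round(0).astype(int),"" if e<1e-5 else "BAD %.4f"%e)
        fr=go(p,R,True,fr)
```

```text
beaker (array([ 0.7504, -0.2328,  0.0086]), np.float64(0.002140254604423949)) [ 0.7388 -0.2285  0.    ]
[ 0.5742 -0.2637  0.029 ] [0.5108 0.2792 0.093 ]
   [-25  25  96   0  59 -24] 
d [-13.5  -6.2   5.5] r [-0.  -0.  26.4]
   [ -7  31 105 -47  51  27] 
d [-1.1 -0.   4.7] r [ -0. -35.   0.]
   [ -7  40 106 -54  45  37] 
d [5.2 0.  7.4] r [0. 0. 0.]
   [-25  24  95   0  62 -24] 
d [ -8.1   0.  -13.5] r [ 0. 35. -0.]
   [-13  15 109  32  67 -28] 
d [32.1 -7.  -4.1] r [ 0. 30. -0.]
   [  9   2 139 103  34 -42] 
d [19.8 -3.7  7.8] r [-26.6  24.   29. ]
   [ 32  19 146 188  40 -93] 
d [-7.5  0.6  5.1] r [-19.8  -0.   13.9]
   [ 31  29 140 186  44 -92] 
d [-0.4 -0.   6.4] r [0. 0. 0.]
   [ 31  35 140 186  50 -91] 
d [-2.5  0.   1.7] r [0. 0. 0.]
```

Emit:
{"name": "carry_out", "arguments": {
  "plan": [
    [1,-13.5,-6.2,5.5,0,0,26.4],
    [1,-13.5,-6.2,5.5,0,0,26.4],
    [1,-13.5,-6.2,5.5,0,0,26.4],
    [1,-13.5,-6.2,5.5,0,0,26.4],
    [1,-13.5,-6.2,5.5,0,0,26.4],
    [1,-13.5,-6.2,5.5,0,0,26.4],
    [1,-13.5,-6.2,5.5,0,0,26.4]
  ]
}}

```text
clock: 5.05
position: [0.5735, -0.2631, 0.1488]
tcp_rot: [[0.016, 1.0, -0.003], [1.0, -0.016, 0.002], [0.002, -0.003, -1.0]]
ft_force: [0.6, 0.9, 0.3]
grip_width: 1.001
grip_force: 0.0
```

Emit:
{"name": "carry_out", "arguments": {
  "plan": [
    [1,-1.1,0,4.7,0,-35,0],
    [1,-1.1,0,4.7,0,-35,0],
    [1,-1.1,0,4.7,0,-35,0],
    [1,-1.1,0,4.7,0,-35,0],
    [1,-1.1,0,4.7,0,-35,0],
    [1,-1.1,0,4.7,0,-35,0],
    [1,-1.1,0,4.7,0,-35,0],
    [1,-1.1,0,4.7,0,-35,0],
    [1,-1.1,0,4.7,0,-35,0]
  ]
}}

```text
clock: 5.8
position: [0.575, -0.2752, 0.1044]
tcp_rot: [[0.014, 1.0, -0.009], [0.82, -0.017, -0.571], [-0.571, 0.0, -0.821]]
ft_force: [-0.3, -0.5, -0.8]
grip_width: 1.001
grip_force: 0.0
```

Run:
```python
from h import *
log(); s=readout.state(); print(s["q"],s["position"])
g,c,t=places("black",35); go(g,tool(c,125,1),True)
# verify bottle not knocked since start: diff of top pictures
a=cv2.imread("pics/top0.png"); b=grab_frame("top")[...,::-1]; cv2.imwrite("pics/t3.png",b)
crop(np.ascontiguousarray(b),330,160,530,310,4,"pics/c7.png")
```

```text
[ -7.0313  28.9853 106.1545 -46.6859  51.3523  26.1408] [ 0.575  -0.2752  0.1044]
d [ 5.2 -0.1  7.4] r [ 0.  -0.1  0. ]
```

View pics/c7.png

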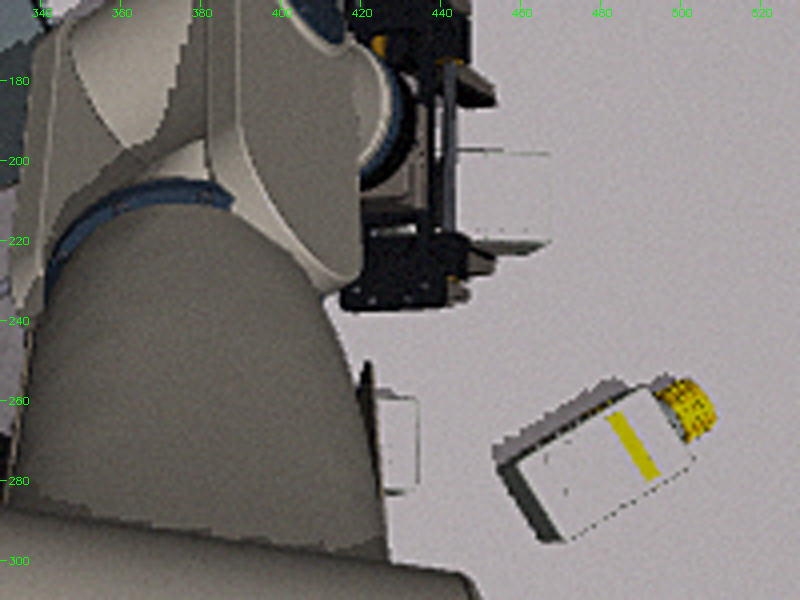

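Emit:
{"name": "carry_out", "arguments": {
  "plan": [
    [1,2.1,0,3,0,0,0],
    [1,4.2,0,6,0,0,0],
    [1,5.2,0,7.4,0,0,0],
    [1,5.2,0,7.4,0,0,0],
    [1,5.2,0,7.4,0,0,0],
    [-1,5.2,0,7.4,0,0,0],
    [-1,5.2,0,7.4,0,0,0],
    [-1,5.2,0,7.4,0,0,0],
    [-1,5.2,0,7.4,0,0,0],
    [-1,5.2,0,7.4,0,0,0],
    [-1,5.2,0,7.4,0,0,0],
    [-1,5.2,0,7.4,0,0,0]
  ],
  "newtons": 25
}}

```text
clock: 6.85
position: [0.5752, -0.2748, 0.0141]
tcp_rot: [[0.014, 1.0, -0.009], [0.819, -0.016, -0.574], [-0.574, 0.001, -0.819]]
ft_force: [-0.3, 1.8, 6.2]
grip_width: 0.63
grip_force: 25.0
```

Emit:
{"name": "carry_out", "arguments": {
  "plan": [
    [-1,-2.3,0,-3.3,0,0,0],
    [-1,-8.1,0,-13.5,0,35,0],
    [-1,-8.1,0,-13.5,0,35,0],
    [-1,-8.1,0,-13.5,0,35,0],
    [-1,-8.1,0,-13.5,0,35,0],
    [-1,-8.1,0,-13.5,0,35,0],
    [-1,-8.1,0,-13.5,0,35,0],
    [-1,-8.1,0,-13.5,0,35,0],
    [-1,-8.1,0,-13.5,0,35,0]
  ]
}}

```text
clock: 7.6
position: [0.5739, -0.2649, 0.1698]
tcp_rot: [[0.019, 1.0, -0.001], [1.0, -0.019, -0.001], [-0.001, -0.001, -1.0]]
ft_force: [-0.3, -0.8, -2.6]
grip_width: 0.632
grip_force: 25.0
```

Emit:
{"name": "carry_out", "arguments": {
  "plan": [
    [-1,32.1,-7,-4.1,0,30,0],
    [-1,32.1,-7,-4.1,0,30,0],
    [-1,32.1,-7,-4.1,0,30,0],
    [-1,32.1,-7,-4.1,0,30,0],
    [-1,32.1,-7,-4.1,0,30,0],
    [-1,32.1,-7,-4.1,0,30,0],
    [-1,32.1,-7,-4.1,0,30,0],
    [-1,32.1,-7,-4.1,0,30,0],
    [-1,32.1,-7,-4.1,0,30,0],
    [-1,32.1,-7,-4.1,0,30,0],
    [-1,32.1,-7,-4.1,0,30,0],
    [-1,32.1,-7,-4.1,0,30,0]
  ]
}}

```text
clock: 8.6
position: [0.5101, 0.058, 0.2107]
tcp_rot: [[0.015, 1.0, 0.007], [0.867, -0.016, 0.499], [0.499, -0.001, -0.867]]
ft_force: [0.0, 0.3, -2.6]
grip_width: 0.626
grip_force: 25.0
```

Run:
```python
from h import *
log(); s=readout.state(); print(s["q"],s["position"],s["grip_width"])
g,c,t=places("black",35); T=lambda h,d:tool(h,d,1)
a=go(t+.16*Z-.05*EX,T(50,35),True); b=go(t+.07*Z-.05*EX,T(25.8,35),True,a); go(t+.07*Z-.05*EX,T(25.8,35),True)
```

```text
[-13.5999  14.4808 109.056   31.8381  67.2367 -28.0491] [0.5101 0.058  0.2107] 0.6261672317025715
d [19.8 -3.8  7.8] r [-26.6  24.1  29. ]
d [-7.5  0.6  5.1] r [-19.8  -0.   13.9]
d [14.9 -3.4 15.3] r [-43.1  22.5  47. ]
```

Emit:
{"name": "carry_out", "arguments": {
  "plan": [
    [-1,19.8,-3.8,7.8,-26.6,24.1,29],
    [-1,19.8,-3.8,7.8,-26.6,24.1,29],
    [-1,19.8,-3.8,7.8,-26.6,24.1,29],
    [-1,19.8,-3.8,7.8,-26.6,24.1,29],
    [-1,19.8,-3.8,7.8,-26.6,24.1,29],
    [-1,19.8,-3.8,7.8,-26.6,24.1,29],
    [-1,19.8,-3.8,7.8,-26.6,24.1,29],
    [-1,19.8,-3.8,7.8,-26.6,24.1,29],
    [-1,19.8,-3.8,7.8,-26.6,24.1,29],
    [-1,19.8,-3.8,7.8,-26.6,24.1,29],
    [-1,19.8,-3.8,7.8,-26.6,24.1,29],
    [-1,19.8,-3.8,7.8,-26.6,24.1,29]
  ]
}}

```text
clock: 9.6
position: [0.4769, 0.2689, 0.2432]
tcp_rot: [[0.368, 0.766, 0.528], [0.439, -0.643, 0.628], [0.82, 0.001, -0.572]]
ft_force: [0.7, -1.0, -1.8]
grip_width: 0.63
grip_force: 25.0
```

Run:
```python
from h import *
log(); s=readout.state(); print(s["q"],s["position"],s["grip_width"])
g,c,t=places("black",35); T=lambda h,d:tool(h,d,1)
go(t+.09*Z-.05*EX,T(25.8,35),True)
```

```text
[  8.2826   1.2899 138.0411  99.5362  33.5612 -38.4465] [0.4769 0.2689 0.2432] 0.630359257050522
d [-5.9  0.5  3.9] r [-19.8  -0.1  13.9]
```

Emit:
{"name": "carry_out", "arguments": {
  "plan": [
    [-1,-5.9,0.5,3.9,-19.8,0,13.9],
    [-1,-5.9,0.5,3.9,-19.8,0,13.9],
    [-1,-5.9,0.5,3.9,-19.8,0,13.9],
    [-1,-5.9,0.5,3.9,-19.8,0,13.9],
    [-1,-5.9,0.5,3.9,-19.8,0,13.9],
    [-1,-5.9,0.5,3.9,-19.8,0,13.9],
    [-1,-5.9,0.5,3.9,-19.8,0,13.9],
    [-1,-5.9,0.5,3.9,-19.8,0,13.9],
    [-1,-5.9,0.5,3.9,-19.8,0,13.9],
    [-1,-5.9,0.5,3.9,-19.8,0,13.9],
    [-1,-5.9,0.5,3.9,-19.8,0,13.9],
    [-1,-5.9,0.5,3.9,-19.8,0,13.9]
  ]
}}

```text
clock: 10.6
position: [0.4791, 0.2652, 0.1726]
tcp_rot: [[0.515, 0.437, 0.738], [0.248, -0.9, 0.359], [0.821, -0.001, -0.572]]
ft_force: [0.4, -0.3, -1.7]
grip_width: 0.629
grip_force: 25.0
```

Run:
```python
from h import *
log(); s=readout.state(); print(s["q"],s["position"],s["grip_width"])
g,c,t=places("black",35); T=lambda h,d:tool(h,d,1)
R=T(25.8,35); go(t+.03*Z-.01*EX,R,True);go(t+.004*Z,R,True);go(t,R,True)
t=grab_frame("top")[...,::-1]; sd=grab_frame("side")[...,::-1]
cv2.imwrite("pics/t4.png",t); cv2.imwrite("pics/s4.png",sd)
a=cv2.resize(t[100:300,150:450],None,fx=1.9,fy=1.9); b=cv2.resize(sd[90:310,200:460],None,fx=1.45,fy=1.45)
m=np.zeros((380+319,570,3),np.uint8); m[:380,:570]=a[:380]; m[380:,:377]=b[:319,:377]; cv2.imwrite("pics/c8.png",cv2.resize(m,None,fx=.85,fy=.85))
```

```text
[ 32.1607  10.4928 145.2035 189.9281  31.056  -94.8616] [0.4791 0.2652 0.1726] 0.6293065522060275
d [-2.7  0.1  6.8] r [-0.1 -0.1 -0. ]
d [-4.2  0.1  9.1] r [-0.1 -0.1 -0. ]
d [-4.6  0.1  9.3] r [-0.1 -0.1 -0. ]
```

View pics/c8.png

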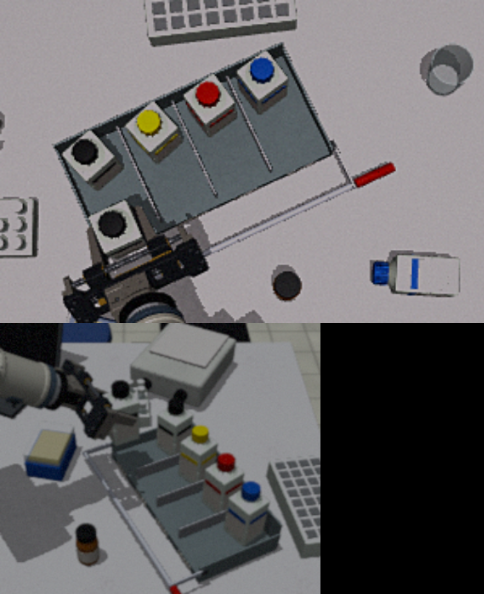

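The black bottle hangs upright over its lane at around (110,225) in the composite. Lowering it now.

Emit:
{"name": "carry_out", "arguments": {
  "plan": [
    [-1,-1.4,0.1,3.4,0,0,0],
    [-1,-2.7,0.1,6.8,0,0,0],
    [-1,-2.7,0.1,6.8,0,0,0],
    [-1,-3.5,0.1,8,0,0,0],
    [-1,-4.2,0.1,9.1,0,0,0],
    [-1,-4.4,0.1,9.2,0,0,0],
    [-1,-4.6,0.1,9.3,0,0,0],
    [-1,-4.6,0.1,9.3,0,0,0],
    [-1,-4.6,0.1,9.3,0,0,0]
  ]
}}

```text
clock: 11.45
position: [0.5237, 0.2856, 0.0823]
tcp_rot: [[0.515, 0.435, 0.738], [0.248, -0.9, 0.358], [0.82, -0.001, -0.572]]
ft_force: [0.1, -0.2, -0.9]
grip_width: 0.628
grip_force: 25.0
```

Emit:
{"name": "carry_out", "arguments": {
  "plan": [
    [-1,-0.1,0,0.06,0,0,0],
    [-1,-0.2,0,0.13,0,0,0],
    [-1,-0.2,0,0.13,0,0,0],
    [-1,-0.2,0,0.13,0,0,0]
  ]
}}

```text
clock: 11.78
position: [0.5241, 0.2858, 0.0817]
tcp_rot: [[0.512, 0.435, 0.741], [0.246, -0.9, 0.359], [0.823, -0.001, -0.568]]
ft_force: [-8.5, -6.6, 16.2]
grip_width: 0.631
grip_force: 25.0
```

Emit:
{"name": "carry_out", "arguments": {
  "plan": [
    [-1,0.12,0,-0.08,0,0,0],
    [-1,0.12,0,-0.08,0,0,0],
    [0.56,0.12,0,-0.08,0,0,0],
    [0.56,0.12,0,-0.08,0,0,0],
    [0.56,0.12,0,-0.08,0,0,0],
    [0.56,0.12,0,-2,0,0,0],
    [0.56,0.12,0,-4,0,0,0],
    [0.56,0.12,0,-6,0,0,0],
    [0.56,1,0,-8,0,0,0],
    [0.56,4,0,-9,0,0,0],
    [0.56,7,0,-9,0,0,0],
    [0.56,9,0,-9,0,0,0]
  ]
}}

```text
clock: 12.78
position: [0.5046, 0.2767, 0.2074]
tcp_rot: [[0.513, 0.436, 0.739], [0.247, -0.9, 0.359], [0.822, -0.002, -0.57]]
ft_force: [1.3, -0.1, 0.1]
grip_width: 0.776
grip_force: 0.0
```

Run:
```python
from h import *
log(); s=readout.state(); print(s["clock"],s["q"],s["position"])
q=s["q"]; n="yellow"; g,c,t=places(n,35); T=lambda h,d:tool(h,d,1); print(g,t)
W=[(np.array([.45,.1,.28]),T(25.8,60)),(np.array([.45,-.1,.25]),T(0,90)),(g+.14*Z,T(c,90)),(g+.09*Z,T(c,125)),(g,T(c,125)),(g+.16*Z,T(c,90)),(np.array([.42,-.15,.25]),T(0,75)),(t+.2*Z-.05*EX,T(50,35)),(t+.09*Z-.05*EX,T(25.8,35)),(t+.0*Z,T(25.8,35))]
fr=None
for p,R in W:
    q,e=ik(gp(p,R),R,q); print("  ",q.round(0).astype(int),"" if e<1e-5 else "BAD %.4f"%e)
    fr=go(p,R,True,fr)
```

```text
12.7833 [ 31.4043   6.1745 140.8656 191.8097  22.604  -97.6742] [0.5046 0.2767 0.2074]
[ 0.4177 -0.3775  0.029 ] [0.5521 0.1936 0.093 ]
   [ 16  -3 143 118   0 -36] BAD 0.0763
d [ -2.   13.5 -12.8] r [ -0.1 -25.3  -0. ]
   [-13   4 112   0  64  77] 
d [-10.  18.  -2.] r [ -6.8 -29.5  25.2]
   [-42  19 105   0  56 105] 
d [-3.2 27.8  8.1] r [-0.   0.  57.4]
   [-46  43  81   6  91  99] 
d [-1.1  0.   4.7] r [ -0. -35.   0.]
   [-46  50  81   7  84  99] 
d [5.2 0.  7.4] r [0. 0. 0.]
   [-42  18 104   0  59 105] 
d [ -8.1  -0.  -13.5] r [ 0. 35. -0.]
   [-24  -6 123   8  49  61] 
d [-18.8 -12.9  -6.2] r [  7.5  13.7 -57. ]
   [ -7   0 132  80  44 -28] 
d [ 10.2 -33.4  -2.5] r [ 29.2  37.4 -41.8]
   [ 11  15 145 159  35 -81] 
d [-9.1  0.6  6.2] r [-19.8  -0.   13.9]
   [ 14  35 139 167  49 -88] 
d [-4.5 -0.   9.3] r [0. 0. 0.]
```

```bash
cat >> h.py <<'E'
def chain(W,q=None,n=5):
    s=readout.state(); q=s["q"] if q is None else q; fr=(s["position"],s["tcp_rot"])
    for p,R in W:
        a=fr; fr=go(p,R,True,fr); d=Ro.from_matrix(a[1].T@R).as_rotvec(); js=[]
        for k in range(1,n+1):
            q0=q; pp=a[0]+(fr[0]-a[0])*k/n; RR=a[1]@Ro.from_rotvec(d*k/n).as_matrix()
            q,e=ik(pp,RR,q); js.append(np.abs(q-q0).max())
            if e>1e-5: print("   BAD",k,e)
        print("     ",q.round(0).astype(int),"maxstep",np.round(max(js)))
E
python3 - <<'E'
from h import *
n="yellow"; g,c,t=places(n,35); T=lambda h,d:tool(h,d,1)
chain([(np.array([.47,.08,.25]),T(45,40)),(np.array([.45,-.08,.22]),T(10,85)),(g+.14*Z,T(c,90))])
E
```

```text
d [ -3.4  15.7 -10.2] r [ 15.2  -5.2 -11.7]
      [-20   0 136  74  46 -31] maxstep 34.0
d [-11.8  10.   -8.4] r [-16.6 -43.6  31.8]
      [-11   3 118   2  55  67] maxstep 24.0
d [-8.9 28.7  4.3] r [-2.9 -4.4 67.3]
      [-42  19 105   0  56 105] maxstep 9.0
```

Emit:
{"name": "carry_out", "arguments": {
  "plan": [
    [0.56,-3.4,15.7,-10.2,15.2,-5.2,-11.7],
    [0.56,-3.4,15.7,-10.2,15.2,-5.2,-11.7],
    [0.56,-3.4,15.7,-10.2,15.2,-5.2,-11.7],
    [0.56,-3.4,15.7,-10.2,15.2,-5.2,-11.7],
    [0.56,-3.4,15.7,-10.2,15.2,-5.2,-11.7],
    [0.56,-3.4,15.7,-10.2,15.2,-5.2,-11.7],
    [0.56,-3.4,15.7,-10.2,15.2,-5.2,-11.7],
    [0.56,-3.4,15.7,-10.2,15.2,-5.2,-11.7],
    [0.56,-3.4,15.7,-10.2,15.2,-5.2,-11.7],
    [0.56,-3.4,15.7,-10.2,15.2,-5.2,-11.7],
    [0.56,-3.4,15.7,-10.2,15.2,-5.2,-11.7],
    [0.56,-3.4,15.7,-10.2,15.2,-5.2,-11.7]
  ]
}}

```text
clock: 13.78
position: [0.4863, 0.1114, 0.2381]
tcp_rot: [[0.455, 0.709, 0.538], [0.46, -0.705, 0.541], [0.763, 0.001, -0.647]]
ft_force: [1.6, -1.1, -0.0]
grip_width: 0.779
grip_force: 0.0
```

Emit:
{"name": "carry_out", "arguments": {
  "plan": [
    [1,-11.8,10,-8.4,-16.6,-43.6,31.8],
    [1,-11.8,10,-8.4,-16.6,-43.6,31.8],
    [1,-11.8,10,-8.4,-16.6,-43.6,31.8],
    [1,-11.8,10,-8.4,-16.6,-43.6,31.8],
    [1,-11.8,10,-8.4,-16.6,-43.6,31.8],
    [1,-11.8,10,-8.4,-16.6,-43.6,31.8],
    [1,-11.8,10,-8.4,-16.6,-43.6,31.8],
    [1,-11.8,10,-8.4,-16.6,-43.6,31.8],
    [1,-11.8,10,-8.4,-16.6,-43.6,31.8],
    [1,-11.8,10,-8.4,-16.6,-43.6,31.8],
    [1,-11.8,10,-8.4,-16.6,-43.6,31.8],
    [1,-11.8,10,-8.4,-16.6,-43.6,31.8]
  ]
}}

```text
clock: 14.78
position: [0.4576, -0.0565, 0.2007]
tcp_rot: [[0.981, 0.177, 0.083], [0.176, -0.984, 0.014], [0.084, 0.001, -0.996]]
ft_force: [1.4, -0.9, -1.0]
grip_width: 1.005
grip_force: 0.0
```

Run:
```python
from h import *
s=readout.state(); print(s["q"],s["position"])
n="yellow"; g,c,t=places(n,35); T=lambda h,d:tool(h,d,1)
chain([(g+.14*Z,T(c,90)),(g+.09*Z,T(c,125)),(g,T(c,125))])
```

```text
[ -8.381    3.6991 116.9235   1.8166  54.8093  70.4594] [ 0.4576 -0.0565  0.2007]
d [-10.   30.9   4.3] r [-2.8 -4.3 67.5]
      [-42  19 105   0  56 105] maxstep 8.0
d [-1.1  0.   4.7] r [ -0. -35.   0.]
      [-46  43  81   6  91  99] maxstep 7.0
d [5.2 0.  7.4] r [0. 0. 0.]
      [-46  50  81   7  84  99] maxstep 2.0
```

Emit:
{"name": "carry_out", "arguments": {
  "plan": [
    [1,-10,30.9,4.3,-2.8,-4.3,67.5],
    [1,-10,30.9,4.3,-2.8,-4.3,67.5],
    [1,-10,30.9,4.3,-2.8,-4.3,67.5],
    [1,-10,30.9,4.3,-2.8,-4.3,67.5],
    [1,-10,30.9,4.3,-2.8,-4.3,67.5],
    [1,-10,30.9,4.3,-2.8,-4.3,67.5],
    [1,-10,30.9,4.3,-2.8,-4.3,67.5],
    [1,-10,30.9,4.3,-2.8,-4.3,67.5],
    [1,-10,30.9,4.3,-2.8,-4.3,67.5],
    [1,-10,30.9,4.3,-2.8,-4.3,67.5],
    [1,-10,30.9,4.3,-2.8,-4.3,67.5],
    [1,-10,30.9,4.3,-2.8,-4.3,67.5]
  ]
}}

```text
clock: 15.78
position: [0.4158, -0.3782, 0.1501]
tcp_rot: [[0.538, -0.843, 0.0], [-0.843, -0.538, 0.0], [-0.0, -0.0, -1.0]]
ft_force: [0.3, -1.0, 0.5]
grip_width: 0.999
grip_force: 0.0
```

Emit:
{"name": "carry_out", "arguments": {
  "plan": [
    [1,-1.1,0,4.7,0,-35,0],
    [1,-1.1,0,4.7,0,-35,0],
    [1,-1.1,0,4.7,0,-35,0],
    [1,-1.1,0,4.7,0,-35,0],
    [1,-1.1,0,4.7,0,-35,0],
    [1,-1.1,0,4.7,0,-35,0],
    [1,-1.1,0,4.7,0,-35,0],
    [1,-1.1,0,4.7,0,-35,0],
    [1,-1.1,0,4.7,0,-35,0]
  ]
}}

```text
clock: 16.53
position: [0.4108, -0.3685, 0.1047]
tcp_rot: [[0.442, -0.843, -0.306], [-0.693, -0.538, 0.481], [-0.57, -0.0, -0.822]]
ft_force: [0.2, 0.3, -0.5]
grip_width: 0.994
grip_force: 0.0
```

Run:
```python
from h import *
s=readout.state(); print(s["q"],s["position"])
n="yellow"; g,c,t=places(n,35); T=lambda h,d:tool(h,d,1)
chain([(g,T(c,125))])
t=grab_frame("top")[...,::-1]; sd=grab_frame("side")[...,::-1]
cv2.imwrite("pics/t5.png",t); cv2.imwrite("pics/s5.png",sd)
crop(np.ascontiguousarray(t),180,130,530,310,2.2,"pics/a.png"); crop(np.ascontiguousarray(sd),200,130,460,480,1,"pics/b.png")
a=cv2.imread("pics/a.png"); b=cv2.imread("pics/b.png")
m=np.zeros((396,770+260,3),np.uint8); m[:a.shape[0],:770]=a[:,:770]; m[:350,770:]=b; cv2.imwrite("pics/c9.png",cv2.resize(m,None,fx=.77,fy=.77))
```

```text
[-46.212   40.9711  82.7399   6.4027  90.5179  99.3344] [ 0.4108 -0.3685  0.1047]
d [ 5.2 -0.1  7.5] r [-0.1 -0.2 -0.1]
      [-46  50  81   7  84  99] maxstep 3.0
```

View pics/c9.png

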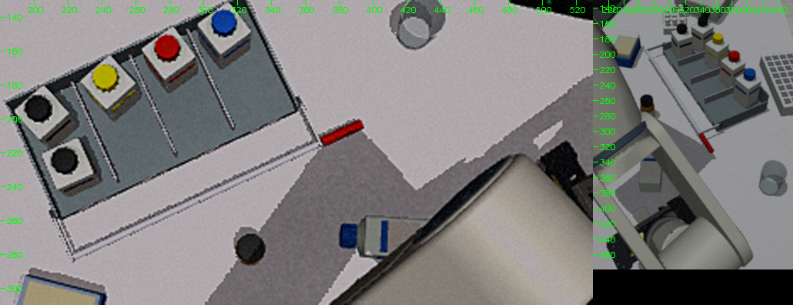

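Black stands upright in its front place at about (217,224) in the top view. Next I grip the yellow bottle.

Emit:
{"name": "carry_out", "arguments": {
  "plan": [
    [1,2.1,0,3,0,0,0],
    [1,4.2,0,6,0,0,0],
    [1,5.2,-0.1,7.4,0,0,0],
    [1,5.2,-0.1,7.4,0,0,0],
    [1,5.2,-0.1,7.4,0,0,0],
    [-1,5.2,-0.1,7.4,0,0,0],
    [-1,5.2,-0.1,7.4,0,0,0],
    [-1,5.2,-0.1,7.4,0,0,0],
    [-1,5.2,-0.1,7.4,0,0,0],
    [-1,5.2,-0.1,7.4,0,0,0],
    [-1,5.2,-0.1,7.4,0,0,0],
    [-1,5.2,-0.1,7.4,0,0,0]
  ],
  "newtons": 25
}}

```text
clock: 17.63
position: [0.4122, -0.3688, 0.0136]
tcp_rot: [[0.44, -0.844, -0.307], [-0.692, -0.537, 0.483], [-0.573, 0.0, -0.82]]
ft_force: [0.9, -1.1, 6.3]
grip_width: 0.633
grip_force: 24.9
```

Emit:
{"name": "carry_out", "arguments": {
  "plan": [
    [-1,-2.3,0,-3.3,0,0,0],
    [-1,-8.1,0,-13.5,0,35,0],
    [-1,-8.1,0,-13.5,0,35,0],
    [-1,-8.1,0,-13.5,0,35,0],
    [-1,-8.1,0,-13.5,0,35,0],
    [-1,-8.1,0,-13.5,0,35,0],
    [-1,-8.1,0,-13.5,0,35,0],
    [-1,-8.1,0,-13.5,0,35,0],
    [-1,-8.1,0,-13.5,0,35,0]
  ]
}}

```text
clock: 18.38
position: [0.4179, -0.3781, 0.1699]
tcp_rot: [[0.537, -0.844, -0.002], [-0.844, -0.537, 0.001], [-0.002, 0.001, -1.0]]
ft_force: [0.4, 0.3, -2.8]
grip_width: 0.628
grip_force: 25.0
```

Run:
```python
from h import *
s=readout.state(); print(s["q"],s["position"])
n="yellow"; g,c,t=places(n,35); T=lambda h,d:tool(h,d,1)
chain([(np.array([.42,-.15,.23]),T(0,80)),(np.array([.45,.02,.27]),T(50,50)),(t+.16*Z-.06*EX,T(45,35)),(t+.09*Z-.05*EX,T(25.8,35)),(t,T(25.8,35))])
```

```text
[-42.2747  17.6108 103.6013  -0.028   58.9127 105.2606] [ 0.4179 -0.3781  0.1699]
d [-19.  -12.7  -4.1] r [  5.    9.3 -57.4]
      [-23  -2 122   5  51  65] maxstep 8.0
d [  4.2 -17.9  -3.7] r [ 21.4  28.1 -45.8]
      [-25  -4 129  49  55 -15] maxstep 17.0
d [10.4 -5.7 10.5] r [-3.7 15.   3.4]
      [ -5   4 137  94  39 -40] maxstep 12.0
d [-5.2  0.8  4.7] r [-15.7   0.   11. ]
      [ 11  15 145 159  35 -81] maxstep 15.0
d [-4.5 -0.   9.3] r [0. 0. 0.]
      [ 14  35 139 167  49 -88] maxstep 5.0
```

Emit:
{"name": "carry_out", "arguments": {
  "plan": [
    [-1,-19,-12.7,-4.1,5,9.3,-57.4],
    [-1,-19,-12.7,-4.1,5,9.3,-57.4],
    [-1,-19,-12.7,-4.1,5,9.3,-57.4],
    [-1,-19,-12.7,-4.1,5,9.3,-57.4],
    [-1,-19,-12.7,-4.1,5,9.3,-57.4],
    [-1,-19,-12.7,-4.1,5,9.3,-57.4],
    [-1,-19,-12.7,-4.1,5,9.3,-57.4],
    [-1,-19,-12.7,-4.1,5,9.3,-57.4],
    [-1,-19,-12.7,-4.1,5,9.3,-57.4],
    [-1,-19,-12.7,-4.1,5,9.3,-57.4],
    [-1,-19,-12.7,-4.1,5,9.3,-57.4]
  ]
}}

```text
clock: 19.3
position: [0.4233, -0.1501, 0.2105]
tcp_rot: [[0.985, -0.005, 0.173], [-0.004, -1.0, -0.002], [0.173, 0.001, -0.985]]
ft_force: [0.4, -0.6, -2.9]
grip_width: 0.628
grip_force: 25.0
```

Emit:
{"name": "carry_out", "arguments": {
  "plan": [
    [-1,4.2,-17.9,-3.7,21.4,28.1,-45.8],
    [-1,4.2,-17.9,-3.7,21.4,28.1,-45.8],
    [-1,4.2,-17.9,-3.7,21.4,28.1,-45.8],
    [-1,4.2,-17.9,-3.7,21.4,28.1,-45.8],
    [-1,4.2,-17.9,-3.7,21.4,28.1,-45.8],
    [-1,4.2,-17.9,-3.7,21.4,28.1,-45.8],
    [-1,4.2,-17.9,-3.7,21.4,28.1,-45.8],
    [-1,4.2,-17.9,-3.7,21.4,28.1,-45.8],
    [-1,4.2,-17.9,-3.7,21.4,28.1,-45.8],
    [-1,4.2,-17.9,-3.7,21.4,28.1,-45.8],
    [-1,4.2,-17.9,-3.7,21.4,28.1,-45.8],
    [-1,4.2,-17.9,-3.7,21.4,28.1,-45.8]
  ]
}}

```text
clock: 20.3
position: [0.458, 0.0289, 0.2537]
tcp_rot: [[0.495, 0.764, 0.414], [0.586, -0.645, 0.491], [0.642, -0.001, -0.767]]
ft_force: [-0.4, -0.1, -1.6]
grip_width: 0.631
grip_force: 25.0
```

Run:
```python
from h import *
s=readout.state(); print(s["q"],s["position"])
n="yellow"; g,c,t=places(n,35); T=lambda h,d:tool(h,d,1)
chain([(t+.16*Z-.06*EX,T(45,35)),(t+.09*Z-.05*EX,T(25.8,35))])
```

```text
[-25.7425  -2.8398 127.9457  49.2762  55.1417 -15.0147] [0.458  0.0289 0.2537]
d [10.5 -5.7 10.3] r [-3.6 15.   3.2]
      [ -5   4 137  94  39 -40] maxstep 12.0
d [-5.2  0.8  4.7] r [-15.7   0.   11. ]
      [ 11  15 145 159  35 -81] maxstep 15.0
```

Emit:
{"name": "carry_out", "arguments": {
  "plan": [
    [-1,10.5,-5.7,10.3,-3.6,15,3.2],
    [-1,10.5,-5.7,10.3,-3.6,15,3.2],
    [-1,10.5,-5.7,10.3,-3.6,15,3.2],
    [-1,10.5,-5.7,10.3,-3.6,15,3.2],
    [-1,10.5,-5.7,10.3,-3.6,15,3.2],
    [-1,10.5,-5.7,10.3,-3.6,15,3.2],
    [-1,10.5,-5.7,10.3,-3.6,15,3.2],
    [-1,10.5,-5.7,10.3,-3.6,15,3.2],
    [-1,10.5,-5.7,10.3,-3.6,15,3.2],
    [-1,10.5,-5.7,10.3,-3.6,15,3.2]
  ]
}}

```text
clock: 21.13
position: [0.5086, 0.1778, 0.243]
tcp_rot: [[0.402, 0.709, 0.58], [0.408, -0.706, 0.579], [0.82, 0.004, -0.573]]
ft_force: [-0.3, -0.6, -2.7]
grip_width: 0.631
grip_force: 25.0
```

Emit:
{"name": "carry_out", "arguments": {
  "plan": [
    [-1,-5.2,0.8,4.7,-15.7,0,11],
    [-1,-5.2,0.8,4.7,-15.7,0,11],
    [-1,-5.2,0.8,4.7,-15.7,0,11],
    [-1,-5.2,0.8,4.7,-15.7,0,11],
    [-1,-5.2,0.8,4.7,-15.7,0,11],
    [-1,-5.2,0.8,4.7,-15.7,0,11],
    [-1,-5.2,0.8,4.7,-15.7,0,11],
    [-1,-5.2,0.8,4.7,-15.7,0,11],
    [-1,-5.2,0.8,4.7,-15.7,0,11],
    [-1,-5.2,0.8,4.7,-15.7,0,11],
    [-1,-5.2,0.8,4.7,-15.7,0,11],
    [-1,-5.2,0.8,4.7,-15.7,0,11]
  ]
}}

```text
clock: 22.13
position: [0.5208, 0.1787, 0.1736]
tcp_rot: [[0.512, 0.439, 0.738], [0.253, -0.899, 0.358], [0.821, 0.004, -0.571]]
ft_force: [-0.2, 0.6, -2.6]
grip_width: 0.634
grip_force: 25.0
```

Run:
```python
from h import *
s=readout.state(); print(s["q"],s["position"],s["grip_width"])
n="yellow"; g,c,t=places(n,35); T=lambda h,d:tool(h,d,1); R=T(25.8,35)
go(t+.03*Z-.01*EX,R,True);go(t+.004*Z,R,True);go(t,R,True)
im=grab_frame("top")[...,::-1]; sd=grab_frame("side")[...,::-1]; cv2.imwrite("pics/t6.png",im); cv2.imwrite("pics/s6.png",sd)
# predicted cap-top centre if the bottle is upright in hand vs yellow blob in the pictures
p=s["position"]-.019*s["tcp_rot"][:,2]+(.13-.068)*Z
for n,m in(("top",im),("side",sd)):
    hsv=cv2.cvtColor(np.ascontiguousarray(m),cv2.COLOR_BGR2HSV); k=cv2.inRange(hsv,(22,150,70),(35,255,255))
    _,_,st,ce=cv2.connectedComponentsWithStats(k); print(n,"pred",np.round(proj(n,p),1),[(a[4],c.round(1)) for a,c in zip(st,ce) if 25<a[4]<5000])
```

```text
[ 10.7147  10.7478 144.4444 155.8628  31.6994 -78.1892] [0.5208 0.1787 0.1736] 0.6339049272854408
d [-2.8  0.   6.8] r [-0.1 -0.2  0.3]
d [-4.3  0.   9.1] r [-0.1 -0.2  0.3]
d [-4.6  0.   9.4] r [-0.1 -0.2  0.3]
top pred [259.3 219.3] [(np.int32(161), array([241.6, 174.9])), (np.int32(196), array([259.1, 220.3]))]
side pred [315.4 161.8] [(np.int32(182), array([314.2, 165.3])), (np.int32(147), array([361.6, 179.6])), (np.int32(30), array([353.3, 199.9]))]
```

Emit:
{"name": "carry_out", "arguments": {
  "plan": [
    [-1,-1.4,0,3.4,0,0,0],
    [-1,-2.8,0,6.8,0,0,0],
    [-1,-2.8,0,6.8,0,0,0],
    [-1,-3.5,0,8,0,0,0],
    [-1,-4.3,0,9.1,0,0,0],
    [-1,-4.5,0,9.25,0,0,0],
    [-1,-4.6,0,9.4,0,0,0],
    [-1,-4.65,0,9.43,0,0,0],
    [-1,-4.65,0,9.43,0,0,0],
    [-1,-4.65,0,9.43,0,0,0]
  ]
}}

```text
clock: 23.07
position: [0.5661, 0.2011, 0.0824]
tcp_rot: [[0.511, 0.439, 0.739], [0.253, -0.898, 0.359], [0.821, 0.004, -0.571]]
ft_force: [-0.9, -0.3, 1.7]
grip_width: 0.629
grip_force: 25.0
```

Emit:
{"name": "carry_out", "arguments": {
  "plan": [
    [-1,0,0,0,0,0,0],
    [0.56,0,0,0,0,0,0],
    [0.56,0,0,0,0,0,0],
    [0.56,0,0,0,0,0,0],
    [0.56,0,0,0,0,0,0],
    [0.56,0.1,0,-2,0,0,0],
    [0.56,0.1,0,-4,0,0,0],
    [0.56,0.1,0,-6,0,0,0],
    [0.56,1,0,-8,0,0,0],
    [0.56,4,0,-9,0,0,0],
    [0.56,7,0,-9,0,0,0],
    [0.56,9,0,-9,0,0,0]
  ]
}}

```text
clock: 24.07
position: [0.547, 0.1916, 0.2096]
tcp_rot: [[0.51, 0.438, 0.74], [0.253, -0.899, 0.358], [0.822, 0.004, -0.569]]
ft_force: [0.3, 0.6, -0.5]
grip_width: 0.777
grip_force: 0.0
```

Run:
```python
from h import *
n="blue"; g,c,t=places(n,35); T=lambda h,d:tool(h,d,1)
chain([(np.array([.47,.05,.25]),T(45,40)),(np.array([.43,-.08,.22]),T(45,85)),(g+.14*Z,T(c,90)),(g+.09*Z,T(c,125))])
```

```text
d [ -4.4   8.9 -11.2] r [ 15.3  -5.2 -11.4]
      [-25   2 135  71  50 -32] maxstep 22.0
d [-11.4   6.4  -7.8] r [ -0. -45.  -0.]
      [-14   2 119   5  57  28] maxstep 15.0
d [-8.3  6.2  4.4] r [  1.9  -4.8 -43.5]
      [-23  10 118   0  52 -22] maxstep 10.0
d [-1.1  0.   4.7] r [  0. -35.  -0.]
      [  2  20 125 -49  49  42] maxstep 14.0
```

Emit:
{"name": "carry_out", "arguments": {
  "plan": [
    [0.56,-4.4,8.9,-11.2,15.3,-5.2,-11.4],
    [0.56,-4.4,8.9,-11.2,15.3,-5.2,-11.4],
    [0.56,-4.4,8.9,-11.2,15.3,-5.2,-11.4],
    [0.56,-4.4,8.9,-11.2,15.3,-5.2,-11.4],
    [0.56,-4.4,8.9,-11.2,15.3,-5.2,-11.4],
    [0.56,-4.4,8.9,-11.2,15.3,-5.2,-11.4],
    [0.56,-4.4,8.9,-11.2,15.3,-5.2,-11.4],
    [0.56,-4.4,8.9,-11.2,15.3,-5.2,-11.4],
    [0.56,-4.4,8.9,-11.2,15.3,-5.2,-11.4],
    [0.56,-4.4,8.9,-11.2,15.3,-5.2,-11.4],
    [0.56,-4.4,8.9,-11.2,15.3,-5.2,-11.4],
    [0.56,-4.4,8.9,-11.2,15.3,-5.2,-11.4]
  ]
}}

```text
clock: 25.07
position: [0.4798, 0.0608, 0.2346]
tcp_rot: [[0.456, 0.708, 0.539], [0.455, -0.706, 0.542], [0.765, -0.002, -0.645]]
ft_force: [1.3, -0.6, 0.0]
grip_width: 0.782
grip_force: 0.0
```

Emit:
{"name": "carry_out", "arguments": {
  "plan": [
    [1,-11.4,6.4,-7.8,0,-45,0],
    [1,-11.4,6.4,-7.8,0,-45,0],
    [1,-11.4,6.4,-7.8,0,-45,0],
    [1,-11.4,6.4,-7.8,0,-45,0],
    [1,-11.4,6.4,-7.8,0,-45,0],
    [1,-11.4,6.4,-7.8,0,-45,0],
    [1,-11.4,6.4,-7.8,0,-45,0],
    [1,-11.4,6.4,-7.8,0,-45,0],
    [1,-11.4,6.4,-7.8,0,-45,0],
    [1,-11.4,6.4,-7.8,0,-45,0],
    [1,-11.4,6.4,-7.8,0,-45,0]
  ]
}}

```text
clock: 25.98
position: [0.4302, -0.0785, 0.1971]
tcp_rot: [[0.703, 0.709, 0.058], [0.706, -0.705, 0.063], [0.086, -0.003, -0.996]]
ft_force: [-0.3, -0.8, -0.1]
grip_width: 0.997
grip_force: 0.0
```

Run:
```python
from h import *
n="blue"; g,c,t=places(n,35); T=lambda h,d:tool(h,d,1)
print(readout.state()["q"]); chain([(g+.14*Z,T(c,90))])
im=grab_frame("top")[...,::-1]; sd=grab_frame("side")[...,::-1]; cv2.imwrite("pics/t7.png",im); cv2.imwrite("pics/s7.png",sd)
def blobs(f,n):
    hsv=cv2.cvtColor(np.ascontiguousarray(f),cv2.COLOR_BGR2HSV); k=cv2.inRange(hsv,(105,150,60),(125,255,255))
    _,_,st,ce=cv2.connectedComponentsWithStats(k); print(n,[(a[4],c.round(1)) for a,c in zip(st,ce) if 20<a[4]<5000])
for f,n in((cv2.imread("pics/top0.png"),"top0"),(im,"top"),(cv2.imread("pics/side0.png"),"side0"),(sd,"side")): blobs(f,n)
```

```text
[-14.0949   2.9368 118.2748   5.1857  56.5256  27.9925]
d [-8.2  6.3  4. ] r [  1.7  -4.8 -43.3]
      [-23  10 118   0  52 -22] maxstep 10.0
top0 [(np.int32(151), array([311.7, 142.2])), (np.int32(69), array([406.4, 268.7])), (np.int32(87), array([385.8, 268.1])), (np.int32(26), array([236. , 319.6])), (np.int32(42), array([540.6, 420.1]))]
top [(np.int32(151), array([311.7, 142.2])), (np.int32(26), array([235.9, 320. ])), (np.int32(174), array([555.3, 426.5]))]
side0 [(np.int32(851), array([267.5,  90.8])), (np.int32(146), array([234.7, 207.3])), (np.int32(135), array([403.5, 224.5])), (np.int32(93), array([278.4, 321.3])), (np.int32(60), array([275.5, 337. ]))]
side [(np.int32(135), array([403.4, 224.5])), (np.int32(112), array([278.4, 321.2])), (np.int32(60), array([275.5, 337. ]))]
```

Blue hasn't moved: its cap and label blobs are where they were in the first side picture.

Emit:
{"name": "carry_out", "arguments": {
  "plan": [
    [1,-8.2,6.3,4,1.7,-4.8,-43.3],
    [1,-8.2,6.3,4,1.7,-4.8,-43.3],
    [1,-8.2,6.3,4,1.7,-4.8,-43.3],
    [1,-8.2,6.3,4,1.7,-4.8,-43.3],
    [1,-8.2,6.3,4,1.7,-4.8,-43.3],
    [1,-8.2,6.3,4,1.7,-4.8,-43.3],
    [1,-8.2,6.3,4,1.7,-4.8,-43.3],
    [1,-8.2,6.3,4,1.7,-4.8,-43.3],
    [1,-8.2,6.3,4,1.7,-4.8,-43.3]
  ]
}}

```text
clock: 26.83
position: [0.4201, -0.1791, 0.1508]
tcp_rot: [[0.031, 1.0, 0.0], [1.0, -0.031, -0.002], [-0.002, 0.0, -1.0]]
ft_force: [0.6, 1.0, 1.1]
grip_width: 1.001
grip_force: 0.0
```

Emit:
{"name": "carry_out", "arguments": {
  "plan": [
    [1,-1.1,0,4.7,0,-35,0],
    [1,-1.1,0,4.7,0,-35,0],
    [1,-1.1,0,4.7,0,-35,0],
    [1,-1.1,0,4.7,0,-35,0],
    [1,-1.1,0,4.7,0,-35,0],
    [1,-1.1,0,4.7,0,-35,0],
    [1,-1.1,0,4.7,0,-35,0],
    [1,-1.1,0,4.7,0,-35,0],
    [1,-1.1,0,4.7,0,-35,0],
    [1,-1.1,0,4.7,0,-35,0]
  ]
}}

```text
clock: 27.67
position: [0.42, -0.1906, 0.1042]
tcp_rot: [[0.024, 1.0, -0.016], [0.819, -0.029, -0.574], [-0.574, 0.0, -0.819]]
ft_force: [-0.9, 0.0, 0.4]
grip_width: 0.999
grip_force: 0.0
```

Run:
```python
from h import *
n="blue"; g,c,t=places(n,35); T=lambda h,d:tool(h,d,1)
print(readout.state()["q"]); chain([(g,T(c,125))])
im=grab_frame("top")[...,::-1]; cv2.imwrite("pics/t8.png",im); crop(np.ascontiguousarray(im),180,120,460,300,2.8,"pics/c10.png")
```

```text
[  1.8882  18.6762 125.1869 -48.2426  50.1666  40.0071]
d [ 5.3 -0.1  7.4] r [-0.1  0.  -0.2]
      [  2  33 126 -60  41  57] maxstep 4.0
```

View pics/c10.png

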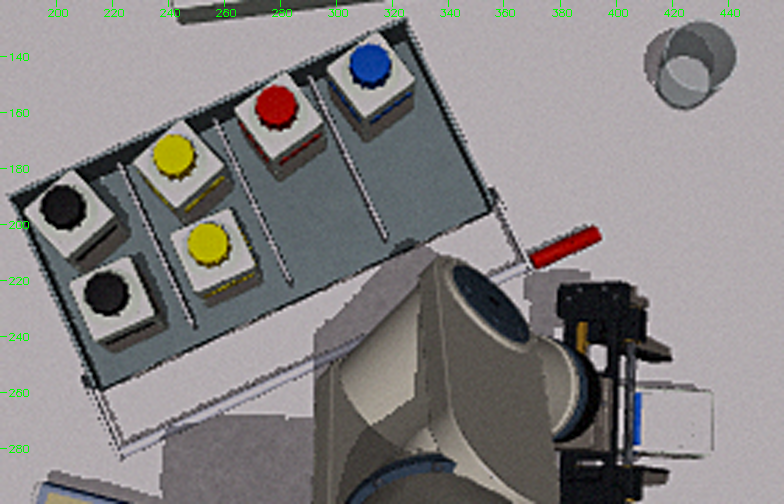

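Black and yellow both stand in their front places, and the open gripper straddles the blue bottle.

Emit:
{"name": "carry_out", "arguments": {
  "plan": [
    [1,2.1,0,3,0,0,0],
    [1,4.2,0,6,0,0,0],
    [1,5.2,-0.1,7.4,0,0,0],
    [1,5.2,-0.1,7.4,0,0,0],
    [1,5.2,-0.1,7.4,0,0,0],
    [-1,5.2,-0.1,7.4,0,0,0],
    [-1,5.2,-0.1,7.4,0,0,0],
    [-1,5.2,-0.1,7.4,0,0,0],
    [-1,5.2,-0.1,7.4,0,0,0],
    [-1,5.2,-0.1,7.4,0,0,0],
    [-1,5.2,-0.1,7.4,0,0,0],
    [-1,5.2,-0.1,7.4,0,0,0]
  ],
  "newtons": 25
}}

```text
clock: 28.72
position: [0.4194, -0.1901, 0.0139]
tcp_rot: [[0.023, 1.0, -0.015], [0.817, -0.027, -0.576], [-0.576, 0.001, -0.817]]
ft_force: [-0.2, 4.0, 7.9]
grip_width: 0.629
grip_force: 25.0
```

Emit:
{"name": "carry_out", "arguments": {
  "plan": [
    [-1,-2.3,0,-3.3,0,0,0],
    [-1,-8.1,0,-13.5,0,35,0],
    [-1,-8.1,0,-13.5,0,35,0],
    [-1,-8.1,0,-13.5,0,35,0],
    [-1,-8.1,0,-13.5,0,35,0],
    [-1,-8.1,0,-13.5,0,35,0],
    [-1,-8.1,0,-13.5,0,35,0],
    [-1,-8.1,0,-13.5,0,35,0],
    [-1,-8.1,0,-13.5,0,35,0],
    [-1,-8.1,0,-13.5,0,35,0]
  ]
}}

```text
clock: 29.55
position: [0.4184, -0.1796, 0.1701]
tcp_rot: [[0.031, 1.0, -0.002], [1.0, -0.031, -0.004], [-0.004, -0.001, -1.0]]
ft_force: [-0.2, -0.9, -1.2]
grip_width: 0.627
grip_force: 25.0
```

Run:
```python
from h import *
s=readout.state(); print(s["q"],s["position"])
n="blue"; g,c,t=places(n,35); T=lambda h,d:tool(h,d,1)
chain([(np.array([.48,-.08,.25]),T(60,65)),(t+.16*Z-.06*EX,T(45,35)),(t+.09*Z-.05*EX,T(25.8,35)),(t,T(25.8,35))])
```

```text
[-23.22     8.0895 116.2185  -0.3091  55.6782 -21.292 ] [ 0.4184 -0.1796  0.1701]
d [10.8  6.2 -6.3] r [-6.2 24.7 27.8]
      [-27   6 115  29  61 -11] maxstep 6.0
d [11.6  5.2  4.4] r [-9.8 29.8 11.6]
      [-27  15 123  75  54 -37] maxstep 11.0
d [-5.2  0.8  4.7] r [-15.7   0.   11. ]
      [-19  20 133 113  39 -59] maxstep 10.0
d [-4.5 -0.   9.3] r [0. 0. 0.]
      [-14  35 129 130  44 -75] maxstep 4.0
```

Emit:
{"name": "carry_out", "arguments": {
  "plan": [
    [-1,10.8,6.2,-6.3,-6.2,24.7,27.8],
    [-1,10.8,6.2,-6.3,-6.2,24.7,27.8],
    [-1,10.8,6.2,-6.3,-6.2,24.7,27.8],
    [-1,10.8,6.2,-6.3,-6.2,24.7,27.8],
    [-1,10.8,6.2,-6.3,-6.2,24.7,27.8],
    [-1,10.8,6.2,-6.3,-6.2,24.7,27.8],
    [-1,10.8,6.2,-6.3,-6.2,24.7,27.8],
    [-1,10.8,6.2,-6.3,-6.2,24.7,27.8],
    [-1,10.8,6.2,-6.3,-6.2,24.7,27.8]
  ]
}}

```text
clock: 30.3
position: [0.4839, -0.0715, 0.2325]
tcp_rot: [[0.449, 0.869, 0.209], [0.788, -0.495, 0.366], [0.422, -0.0, -0.907]]
ft_force: [0.1, 0.1, -1.0]
grip_width: 0.632
grip_force: 25.0
```

Emit:
{"name": "carry_out", "arguments": {
  "plan": [
    [-1,11.6,5.2,4.4,-9.8,29.8,11.6],
    [-1,11.6,5.2,4.4,-9.8,29.8,11.6],
    [-1,11.6,5.2,4.4,-9.8,29.8,11.6],
    [-1,11.6,5.2,4.4,-9.8,29.8,11.6],
    [-1,11.6,5.2,4.4,-9.8,29.8,11.6],
    [-1,11.6,5.2,4.4,-9.8,29.8,11.6],
    [-1,11.6,5.2,4.4,-9.8,29.8,11.6],
    [-1,11.6,5.2,4.4,-9.8,29.8,11.6],
    [-1,11.6,5.2,4.4,-9.8,29.8,11.6],
    [-1,11.6,5.2,4.4,-9.8,29.8,11.6]
  ]
}}

```text
clock: 31.13
position: [0.5916, 0.0092, 0.2434]
tcp_rot: [[0.401, 0.71, 0.578], [0.409, -0.704, 0.58], [0.819, 0.004, -0.573]]
ft_force: [-0.3, 0.1, -1.7]
grip_width: 0.629
grip_force: 25.0
```

Emit:
{"name": "carry_out", "arguments": {
  "plan": [
    [-1,-5.2,0.8,4.7,-15.7,0,11],
    [-1,-5.2,0.8,4.7,-15.7,0,11],
    [-1,-5.2,0.8,4.7,-15.7,0,11],
    [-1,-5.2,0.8,4.7,-15.7,0,11],
    [-1,-5.2,0.8,4.7,-15.7,0,11],
    [-1,-5.2,0.8,4.7,-15.7,0,11],
    [-1,-5.2,0.8,4.7,-15.7,0,11],
    [-1,-5.2,0.8,4.7,-15.7,0,11],
    [-1,-5.2,0.8,4.7,-15.7,0,11]
  ]
}}

```text
clock: 31.88
position: [0.6037, 0.0091, 0.1737]
tcp_rot: [[0.513, 0.439, 0.738], [0.252, -0.899, 0.359], [0.821, 0.002, -0.571]]
ft_force: [-0.6, 0.1, -2.1]
grip_width: 0.632
grip_force: 25.0
```

Run:
```python
from h import *
s=readout.state(); print(s["q"],s["position"],s["grip_width"])
n="blue"; g,c,t=places(n,35); T=lambda h,d:tool(h,d,1); R=T(25.8,35)
go(t+.03*Z-.01*EX,R,True);go(t+.004*Z,R,True);go(t,R,True)
im=grab_frame("top")[...,::-1]; sd=grab_frame("side")[...,::-1]; cv2.imwrite("pics/t9.png",im); cv2.imwrite("pics/s9.png",sd)
p=s["position"]-.019*s["tcp_rot"][:,2]+(.13-.068)*Z
for n,m in(("top",im),("side",sd)):
    hsv=cv2.cvtColor(np.ascontiguousarray(m),cv2.COLOR_BGR2HSV); k=cv2.inRange(hsv,(105,150,60),(125,255,255))
    _,_,st,ce=cv2.connectedComponentsWithStats(k); print(n,"pred",np.round(proj(n,p),1),[(a[4],c.round(1)) for a,c in zip(st,ce) if 25<a[4]<5000])
```

```text
[-19.7443  16.9057 133.4277 110.1605  38.7068 -55.6704] [0.6037 0.0091 0.1737] 0.6321003897732443
d [-2.8  0.   6.8] r [-0.1 -0.2  0.2]
d [-4.4  0.   9.1] r [-0.1 -0.2  0.2]
d [-4.7  0.   9.3] r [-0.1 -0.2  0.2]
top pred [338.  183.4] [(np.int32(150), array([311.7, 142.2])), (np.int32(183), array([337.5, 184.2])), (np.int32(27), array([235.7, 320.7])), (np.int32(174), array([555.1, 426.5]))]
side pred [356.4 213.3] [(np.int32(867), array([267.6,  90.7])), (np.int32(167), array([355.5, 214.3])), (np.int32(130), array([403.5, 224.3]))]
```

Emit:
{"name": "carry_out", "arguments": {
  "plan": [
    [-1,-1.4,0,3.4,0,0,0],
    [-1,-2.8,0,6.8,0,0,0],
    [-1,-2.8,0,6.8,0,0,0],
    [-1,-3.5,0,8,0,0,0],
    [-1,-4.3,0,9.05,0,0,0],
    [-1,-4.5,0,9.2,0,0,0],
    [-1,-4.65,0,9.3,0,0,0],
    [-1,-4.7,0,9.35,0,0,0],
    [-1,-4.7,0,9.35,0,0,0],
    [-1,-4.7,0,9.35,0,0,0]
  ]
}}

```text
clock: 32.82
position: [0.6477, 0.0312, 0.0819]
tcp_rot: [[0.513, 0.438, 0.738], [0.252, -0.899, 0.359], [0.821, 0.002, -0.572]]
ft_force: [0.1, 0.3, -1.3]
grip_width: 0.631
grip_force: 25.0
```

Emit:
{"name": "carry_out", "arguments": {
  "plan": [
    [-1,-0.05,0,0.04,0,0,0],
    [-1,-0.1,0,0.07,0,0,0],
    [-1,-0.1,0,0.07,0,0,0]
  ]
}}

```text
clock: 33.07
position: [0.648, 0.0314, 0.0808]
tcp_rot: [[0.512, 0.438, 0.739], [0.251, -0.899, 0.359], [0.821, 0.001, -0.571]]
ft_force: [-3.2, -1.8, 6.2]
grip_width: 0.631
grip_force: 25.0
```

Contact. Release and back away.

Emit:
{"name": "carry_out", "arguments": {
  "plan": [
    [-1,0.04,0,-0.03,0,0,0],
    [0.56,0.04,0,-0.03,0,0,0],
    [0.56,0.04,0,-0.03,0,0,0],
    [0.56,0.04,0,-0.03,0,0,0],
    [0.56,0.04,0,-0.03,0,0,0],
    [0.56,0.1,0,-2,0,0,0],
    [0.56,0.1,0,-4,0,0,0],
    [0.56,0.1,0,-6,0,0,0],
    [0.56,1,0,-8,0,0,0],
    [0.56,4,0,-9,0,0,0],
    [0.56,7,0,-9,0,0,0],
    [0.56,9,0,-9,0,0,0]
  ]
}}

```text
clock: 34.07
position: [0.6287, 0.0215, 0.2078]
tcp_rot: [[0.512, 0.437, 0.739], [0.251, -0.899, 0.358], [0.821, 0.002, -0.571]]
ft_force: [0.3, -0.2, 0.4]
grip_width: 0.78
grip_force: 0.0
```

Run:
```python
from h import *
R=np.c_[EY,EX,-Z]; R2=np.c_[-EY,-EX,-Z]
for r in(R,R2):
    print("--"); chain([(np.array([.52,-.15,.24]),tool(40,60,1)),(rk(-.153,-.24,.2),r),(rk(-.153,-.24,.045),r)])
s=grab_frame("side")[...,::-1]; cv2.imwrite("pics/s10.png",s); crop(np.ascontiguousarray(s),235,130,435,310,3.3,"pics/c11.png")
```

```text
--
d [ -8.1  10.4 -14.3] r [  9.7 -25.1 -10.4]
      [-34   9 115  37  53  -5] maxstep 18.0
d [2.4 0.7 6.3] r [ 19.8 -25.5 -74. ]
      [-11  19 101   0  61 -37] maxstep 7.0
d [ 0.   0.  15.5] r [0. 0. 0.]
      [-11  32 105   0  43 -37] maxstep 4.0
--
d [ -8.1  10.4 -14.3] r [  9.7 -25.1 -10.4]
      [-34   9 115  37  53  -5] maxstep 18.0
d [2.4 0.7 6.3] r [-27.2 -21.2 101.5]
      [-11  19 101   0  61 143] maxstep 34.0
d [ 0.   0.  15.5] r [0. 0. 0.]
      [-11  32 105   0  43 143] maxstep 4.0
```

View pics/c11.png

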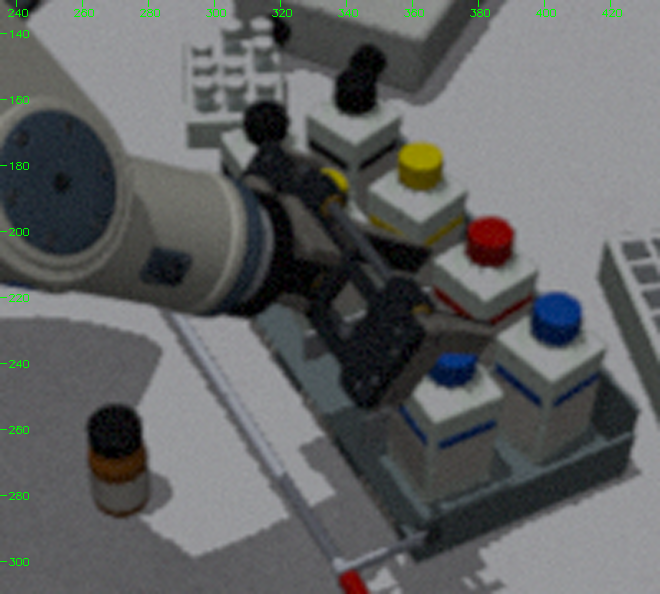

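All three bottles stand upright with the rail down. Now I go back to the rail grip.

Emit:
{"name": "carry_out", "arguments": {
  "plan": [
    [0.2,-8.1,10.4,-14.3,9.7,-25.1,-10.4],
    [0.2,-8.1,10.4,-14.3,9.7,-25.1,-10.4],
    [0.2,-8.1,10.4,-14.3,9.7,-25.1,-10.4],
    [0.2,-8.1,10.4,-14.3,9.7,-25.1,-10.4],
    [0.2,-8.1,10.4,-14.3,9.7,-25.1,-10.4],
    [0.2,-8.1,10.4,-14.3,9.7,-25.1,-10.4],
    [0.2,-8.1,10.4,-14.3,9.7,-25.1,-10.4],
    [0.2,-8.1,10.4,-14.3,9.7,-25.1,-10.4],
    [0.2,-8.1,10.4,-14.3,9.7,-25.1,-10.4],
    [0.2,-8.1,10.4,-14.3,9.7,-25.1,-10.4]
  ]
}}

```text
clock: 34.95
position: [0.5255, -0.1434, 0.2198]
tcp_rot: [[0.665, 0.643, 0.38], [0.556, -0.766, 0.323], [0.498, -0.003, -0.867]]
ft_force: [0.1, 0.4, -0.4]
grip_width: 0.601
grip_force: 0.0
```

Emit:
{"name": "carry_out", "arguments": {
  "plan": [
    [0.2,2.4,0.7,6.3,19.8,-25.5,-74],
    [0.2,2.4,0.7,6.3,19.8,-25.5,-74],
    [0.2,2.4,0.7,6.3,19.8,-25.5,-74],
    [0.2,2.4,0.7,6.3,19.8,-25.5,-74],
    [0.2,2.4,0.7,6.3,19.8,-25.5,-74],
    [0.2,2.4,0.7,6.3,19.8,-25.5,-74],
    [0.2,2.4,0.7,6.3,19.8,-25.5,-74],
    [0.2,2.4,0.7,6.3,19.8,-25.5,-74],
    [0.2,2.4,0.7,6.3,19.8,-25.5,-74],
    [0.2,2.4,0.7,6.3,19.8,-25.5,-74],
    [0.2,2.4,0.7,6.3,19.8,-25.5,-74],
    [0.2,2.4,0.7,6.3,19.8,-25.5,-74]
  ]
}}

```text
clock: 35.95
position: [0.5701, -0.1125, 0.1768]
tcp_rot: [[-0.445, 0.896, -0.005], [0.896, 0.445, -0.002], [0.0, -0.005, -1.0]]
ft_force: [-0.5, -0.1, 0.1]
grip_width: 0.598
grip_force: 0.0
```

Run:
```python
from h import *
R=np.c_[EY,EX,-Z]; print(readout.state()["position"])
chain([(rk(-.153,-.24,.045),R)])
```

```text
[ 0.5701 -0.1125  0.1768]
d [-0.4  0.1 15.1] r [-0.3 -0.   0.6]
      [-11  32 105   0  43 -37] maxstep 4.0
```

Emit:
{"name": "carry_out", "arguments": {
  "plan": [
    [0.2,-0.4,0.3,4,0,0,0.6],
    [0.2,-0.4,0.3,8,0,0,0.6],
    [0.2,-0.4,0.3,12,0,0,0.6],
    [0.2,-0.4,0.3,15.1,0,0,0.6],
    [0.2,-0.4,0.3,15.1,0,0,0.6],
    [-1,-0.4,0.3,15.1,0,0,0.6],
    [-1,-0.4,0.3,15.1,0,0,0.6],
    [-1,-0.4,0.3,15.1,0,0,0.6],
    [-1,-0.4,0.3,15.1,0,0,0.6],
    [-1,-0.4,0.3,15.1,0,0,0.6],
    [-1,-0.4,0.3,15.1,0,0,0.6],
    [-1,-0.4,0.3,15.1,0,0,0.6]
  ],
  "newtons": 12
}}

```text
clock: 36.95
position: [0.5762, -0.1173, 0.028]
tcp_rot: [[-0.428, 0.904, 0.001], [0.904, 0.428, -0.001], [-0.002, 0.001, -1.0]]
ft_force: [4.5, 3.0, 3.0]
grip_width: 0.169
grip_force: 12.0
```

Emit:
{"name": "carry_out", "arguments": {
  "plan": [
    [-1,0,0.1,-1.2,0,0,0],
    [-1,0,0.4,-2.4,0,0,0],
    [-1,0,0.95,-3.5,0,0,0],
    [-1,0,1.6,-4.5,0,0,0],
    [-1,0,2.45,-5.3,0,0,0],
    [-1,0,3.5,-6.1,0,0,0],
    [-1,0,4.6,-6.6,0,0,0],
    [-1,0,5.8,-6.9,0,0,0],
    [-1,0,6.5,-7,0,0,0],
    [-1,0,7,-7,0,0,0],
    [-1,0,7,-7,0,0,0],
    [-1,0,7,-7,0,0,0]
  ]
}}

```text
clock: 37.95
position: [0.6384, -0.087, 0.0978]
tcp_rot: [[-0.428, 0.904, -0.002], [0.904, 0.428, -0.001], [-0.0, -0.002, -1.0]]
ft_force: [-0.3, 1.7, 6.9]
grip_width: 0.169
grip_force: 12.0
```

Emit:
{"name": "carry_out", "arguments": {
  "plan": [
    [-1,0,0.15,0,0,0,0],
    [-1,0,0.15,0,0,0,0],
    [-1,0,0.15,0,0,0,0]
  ]
}}

```text
clock: 38.2
position: [0.6391, -0.0866, 0.0978]
tcp_rot: [[-0.428, 0.904, -0.003], [0.904, 0.428, -0.001], [0.0, -0.003, -1.0]]
ft_force: [-3.6, -0.0, 7.4]
grip_width: 0.17
grip_force: 12.0
```

Emit:
{"name": "carry_out", "arguments": {
  "plan": [
    [-1,0,0,0,0,0,0],
    [-0.3,0,0,0,0,0,0],
    [-0.3,0,0,0,0,0,0],
    [-0.3,0,0,0,0,0,0],
    [-0.3,0,0,-4,0,0,0],
    [-0.3,0,0,-8,0,0,0],
    [-0.3,0,0,-12,0,0,0],
    [-0.3,-10,0,-14,0,0,0],
    [-0.3,-14,-3,-14,0,0,0],
    [-0.3,-18,-6,-14,0,0,0],
    [-0.3,-20,-8,-14,0,0,0],
    [-0.3,-20,-8,-14,0,0,0]
  ]
}}

```text
clock: 39.2
position: [0.6541, -0.2906, 0.2364]
tcp_rot: [[-0.428, 0.904, -0.002], [0.904, 0.428, -0.001], [-0.0, -0.003, -1.0]]
ft_force: [1.1, -0.2, -0.3]
grip_width: 0.353
grip_force: 0.0
```

Run:
```python
from h import *
t=grab_frame("top")[...,::-1]; sd=grab_frame("side")[...,::-1]; cv2.imwrite("pics/t11.png",t); cv2.imwrite("pics/s11.png",sd)
crop(np.ascontiguousarray(t),180,120,390,280,2.4,"pics/a.png"); crop(np.ascontiguousarray(sd),235,130,435,310,1.5,"pics/b.png")
a=cv2.imread("pics/a.png"); b=cv2.imread("pics/b.png"); m=np.zeros((384,800,3),np.uint8); m[:,:504]=a[:384,:504]; m[:270,504:800]=b[:,:296]; cv2.imwrite("pics/c12.png",m)
def red(m,n):
    hsv=cv2.cvtColor(np.ascontiguousarray(m),cv2.COLOR_BGR2HSV); k=cv2.inRange(hsv,(0,180,70),(8,255,255))|cv2.inRange(hsv,(172,180,70),(180,255,255))
    _,_,st,ce=cv2.connectedComponentsWithStats(k); print(n,[(a[4],c.round(1)) for a,c in zip(st,ce) if 40<a[4]<5000])
red(cv2.imread("pics/top0.png"),"top0");red(t,"top");red(cv2.imread("pics/side0.png"),"side0");red(sd,"side")
for th in(0,.1,.2):
    p=rk(-.083-.07*np.sin(th),-.24,.045+.07*np.cos(th)); print(th,np.round(proj("top",p),1),np.round(proj("side",p),1))
```

```text
top0 [(np.int32(149), array([278.1, 157.1])), (np.int32(150), array([372.3, 177. ])), (np.int32(77), array([521.3, 378.4]))]
top [(np.int32(148), array([278.1, 157.1])), (np.int32(154), array([372.3, 176.9]))]
side0 [(np.int32(98), array([383.2, 200.5])), (np.int32(161), array([376.4, 284.6])), (np.int32(211), array([111.7, 441.9]))]
side [(np.int32(171), array([376.7, 284.8])), (np.int32(211), array([112. , 441.9]))]
0 [372.5 177.9] [376.1 285.2]
0.1 [373.7 180.5] [373.3 286.5]
0.2 [374.9 183.1] [370.5 287.9]
```

View pics/c12.png

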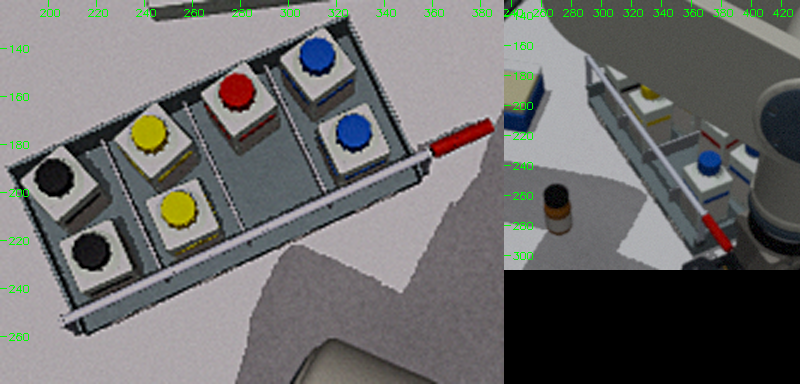

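The rail is up at about 0 rad, all three bottles stand in their lanes, and the arm is clear.

```bash
python3 -c "
from station import robot
print(robot.close_job())"
```

```text
the job is handed in; nothing more can be done
None
```

The black, yellow and blue bottles stand upright in the front places of their own lanes (no red one was present), the rail is fully up again, and the job is handed in; no verdict came back.

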